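# Stand the dropper bottles in the shuttered tray

### The job

Pull the tray's sliding shutter by its upright rod tab to its middle click, which opens the pockets. Then take the two dropper bottles that lean in the metal rack and stand them upright in the two empty pockets of the tray, one to each, setting each one down gently on the pocket floor without dropping or ramming it. Leave the bottle already in the middle pocket standing there, do not disturb the other things on the table, and leave the shutter at its middle click.

Things in the scene. Friction and masses are not known exactly. Their poses are not given: they have to be found in the camera images.
- tray: grey plastic bottle tray fixed to the table, 72 (x) x 260 (y) mm, deck 30 mm high. Origin: centre of its underside; z up, y along its row of three pockets, towards the rod. Pockets 46 x 46 mm, floor at 6 mm, at y = -75, 0, +75 mm. An aluminium shutter frame lies on the deck (top 34 mm). A black detent housing 42 mm high stands at the +y end, out to y = +152 mm
- cell_near_rod (a point): floor centre of the empty outer pocket next to the rod (tray y = +75 mm, 6 mm above the table); axes as the tray's
- cell_middle (a point): floor centre of the middle pocket, where bottle_c already stands
- cell_far (a point): floor centre of the empty outer pocket away from the rod (tray y = -75 mm)
- shutter (a joint): slide of shutter and rod, m, growing along tray +y: clicks at -0.022 (pushed in, as it starts), 0 (middle: 45 mm openings stand over both outer pockets), +0.022 (pulled out). At the end clicks bars cross the outer pockets; the middle one is never covered. Resists with up to about 8 N; let go, it snaps to the nearest click (switching at about -0.011 and +0.011)
- rod_tab (a point): grip point on the black upright tab ending the shutter's rod. Tab 40 mm wide (tray x), 12 mm thick (tray y), 26 to 88 mm above the table; the point is at its centre, 72 mm above the table. The 9 mm rod joins it 33 mm above the table. At the middle click it stands at tray y = +190 mm
- rack: aluminium rack fixed to the table, 105 x 176 mm, 75 mm high. Origin: underside, below the bottle feet; z up. Two bottles at y = +45 and -45 mm lean 35 degrees from vertical, tops towards its -x (robot) side, foot centres 26 mm up on a ledge. A sloping board lies under them, up to 68 mm along the bottle; low fences 22 mm beside the axis reach 30 mm along it; above that the sides are free
- bottle_a: amber dropper bottle with black bulb, loose, about 0.09 kg, leaning in the rack at its y = +45 mm. Origin: centre of its foot; its z is its long axis, towards the bulb. Cylinder 33 mm in diameter up to about 65 mm, then a collar 24 mm thick up to 77 mm and a bulb 13 mm thick up to 102 mm
- bottle_b: the same kind of bottle, leaning in the rack at its y = -45 mm
- bottle_c: the same kind of bottle, already standing in the tray's middle pocket
- petri_dish: clear round dish, 61 mm wide, 13 mm high; loose, a bystander; origin: centre of its underside
- loupe: black stand loupe, 36 mm wide, 36 mm high; loose, a bystander; origin: centre of its underside
- marker: marker pen lying near the table's front edge, 135 mm long; loose, a bystander; origin: centre of its underside
- tape: roll of tape, 94 mm wide, 48 mm high; loose, a bystander; origin: centre of its underside
- stapler: stapler, 131 mm long; loose, a bystander; origin: centre of its underside
- ref_block: steel disc, 52 mm wide, 12 mm high; loose, a bystander; origin: centre of its underside
- mouse_1: computer mouse, 124 mm long; loose, a bystander; origin: centre of its underside
- case: closed flat black case, 110 mm long; loose, a bystander; origin: centre of its underside
Mind the look-alikes: they are no part of the job. Leave any red look-alike of the bottle_c alone.

How it is judged (in metres and radians):
On the way:
1. the shutter stands at its middle click (within 4 mm), both leaning bottles still out of the tray (value of joint shutter between -0.004 and 0.004 m and velocity of joint shutter between -0.01 and 0.01 m/s and distance between each of bottle_a, bottle_b and tray above 0.15 m), for 0.2 s.
At the end, for the whole second after the job is handed in: bottle_a and bottle_b each stand upright (within about 6 degrees) at rest on the floor of an outer pocket of their own (foot centre within 9 mm of the pocket's, within 4 mm of the floor), bottle_c likewise in the middle pocket, and the shutter is within 4 mm of its middle click (value of joint shutter between -0.004 and 0.004 m and ((x of bottle_a in the frame of cell_near_rod between -0.009 and 0.009 m and y of bottle_a in the frame of cell_near_rod between -0.009 and 0.009 m and z of bottle_a in the frame of cell_near_rod between -0.004 and 0.004 m and angle between each of bottle_a, bottle_b's own z axis and vertical below 0.1 rad and x of bottle_b in the frame of cell_far between -0.009 and 0.009 m and y of bottle_b in the frame of cell_far between -0.009 and 0.009 m and z of bottle_b in the frame of cell_far between -0.004 and 0.004 m) or (x of bottle_b in the frame of cell_near_rod between -0.009 and 0.009 m and y of bottle_b in the frame of cell_near_rod between -0.009 and 0.009 m and z of bottle_b in the frame of cell_near_rod between -0.004 and 0.004 m and angle between each of bottle_b, bottle_a's own z axis and vertical below 0.1 rad and x of bottle_a in the frame of cell_far between -0.009 and 0.009 m and y of bottle_a in the frame of cell_far between -0.009 and 0.009 m and z of bottle_a in the frame of cell_far between -0.004 and 0.004 m)) and x of bottle_c in the frame of cell_middle between -0.009 and 0.009 m and y of bottle_c in the frame of cell_middle between -0.009 and 0.009 m and z of bottle_c in the frame of cell_middle between -0.004 and 0.004 m and angle between bottle_c's own z axis and vertical below 0.1 rad and linear speed of each of bottle_a, bottle_b, bottle_c below 0.02 m/s); the robot touches nothing.
It fails at once if a bottle is dropped into the tray (falls faster than 0.45 m/s with its foot below the top of the pockets) (linear speed of bottle_a above 0.45 m/s and horizontal distance between bottle_a and tray below 0.115 m and height (world z) of bottle_a below 0.036 m).
It fails at once if a bottle is dropped into the tray (falls faster than 0.45 m/s with its foot below the top of the pockets) (linear speed of bottle_b above 0.45 m/s and horizontal distance between bottle_b and tray below 0.115 m and height (world z) of bottle_b below 0.036 m).
It fails at once if a bottle is rammed against the tray or its shutter (over 60 N) (contact force between any of bottle_a, bottle_b and tray above 60 N).
It fails at once if the bottle in the middle pocket is tipped (over 17 degrees) or lifted out (angle between bottle_c's own z axis and vertical above 0.3 rad or z of bottle_c in the frame of cell_middle above 0.015 m).
It fails at once if another thing on the table is moved more than 30 mm (distance of any of petri_dish, loupe, marker, tape, stapler, ref_block, mouse_1, case from where it was at the start of the episode above 0.03 m).
It also fails if it takes over 64 s, if anything falls off the work surface, if the arm or the gripper's body presses on something with over 40 N, if the wrist force passes 120 N, or if a joint passes its speed limit or range.

### The arm

A 6-joint arm with a two-finger parallel gripper is mounted at the origin on a cart in front of the work surface, level with it; the furniture and walls round the work are solid. World frame = base frame: x ahead of the robot, y to its left, z up, the work surface at z = 0. Lengths are in mm, angles in degrees, forces in N, time in s.
With the tool pointing down it reaches from about 400 to 825 mm from the base axis. Payload 7 kg.
Tool frame: the origin (TCP) lies between the finger pads; the fingertips stand 22 mm ahead of it and the grasp point (between the pads) lies 3 mm ahead of it (env.tips_ahead is the distance from the TCP to the fingertips, in mm); z points along the fingers, y is the line along which they close (so a half turn about z gives the same grasp; the last joint's range is limited). The gripper opens to 88 mm and grips with 3 to 60 N. Pads are 19 mm wide; open, the fingers measure 130 mm over their backs; the gripper's body (78 mm by 193 mm) begins 47 mm behind the grasp point.
Start: joints at [91.564, 20.546, 0.682, 0, -70.136, -16.507], TCP at [174.061, 652.149, 226.961] pointing down, gripper open.
Joint ranges: [-176.03, 176.03], [-82.01, 121.73], [-58.28, 71.71], [-173.87, 95.51], [-174.79, -0.11], [-173.66, 173.66]. Speed limits (degrees/s): [136.94, 136.94, 172.46, 180, 180, 180].

### API

Orientations are given as a 3x3 rotation matrix whose columns are the frame's x, y, z axes.
In Python, from cell import read_state, grab_frame, job_done, env gives the robot as it stands.
- The arm moves only by the tool send_rows, never from a script. Its argument "targets" is a list of rows, each a list of 7 numbers: the shift along the tool's x, y, z normalised to -1 to 1, where 1 is 0.25 m, then the turn, a rotation vector about the tool's x, y, z normalised to -1 to 1, where 1 is 360 degrees, then the closure, from -1 (fully open) to 1 (shut). A call has exactly 5 rows; each row is the pose to reach, as a shift and turn from the pose commanded when the call began, along the tool's axes at that moment, turning the shorter way round; what a row does not reach only later rows make up. A row lasts 1/12 s, in which the tool goes at most 41.7 mm and 7.16 degrees, less where a joint would pass 70% of its speed; a pose out of reach is approached as far as the arm can. A call with a number of a shift or a turn outside -1 to 1 is refused whole. A call with a gripper value outside its range is refused whole. The fingers move at their own pace and stop on an object; "grip_force" is the grip in N (left out, the last holds). Time passes only in rows, so rows that repeat a pose let the fingers close, or fill a call up. It gives the time, the measured TCP pose, the force, the opening and the grip force at its end, in the units of the state.
- read_state(): the state, without advancing time (a new reading comes with each control period).
- grab_frame(name): name is "scene" or "top"; returns a dict with "color" (420x560x3 uint8, blue, green, red), "K" (3x3 intrinsics, pixels), "R" (3x3) and "t" (3): a world point X has camera coordinates R X + t. Camera axes: x right, y down, z forward; pixel columns grow to the right and rows downward; lengths in mm; the calibration is good to about 2 mm. A picture is of the moment at which its call begins. There is no depth.
- job_done(): hands the job in; it is judged then, once.
The state is a dict: "time_s": time; "q": joint angles; "joint_vel": joint speeds; "joint_efforts": joint torques, N m; "tool_pos": TCP position; "eef_rot": TCP orientation; "wrist_force": force on the tool from outside, world axes, zero at the start; "ft_torque": the same for the moment, N m; "gripper_width": finger opening in mm; "gripper_force": force on a finger pad.
Only numpy, scipy, OpenCV 4.12 (cv2) and the standard library are available. Lean on these libraries where they do the work, as an engineer would, in place of code of your own. Each camera call takes 0.05 s, during which the arm holds its last target. There are 200 camera calls.

## Working session

There is one attempt and no reset: what is moved stays moved. The work goes in short steps, Python scripts to look and compute and a tool call to move; the robot and the scene stay as the last step left them, time stands still between calls to the robot, and variables do not carry over. Pictures are saved under pics/ and viewed, at most 10 in all, crops included, and the job is handed in when it is done.

Besides the shell and the picture viewer there is one more tool, called after "Emit:" in YAML: its name, and indented under it one key for each argument. send_rows: Moves the arm, as the interface text tells. Its arguments: {"type":"object","properties":{"targets":{"type":"array","items":{"type":"array","items":{"type":"number"}}},"grip_force":{"type":"number"}},"required":["targets"]}

```bash
ls; mkdir -p pics
python3 - <<'E'
from cell import *
import cv2,json,numpy as np
for n in("scene","top"):
    f=grab_frame(n);cv2.imwrite(f"pics/{n}0.png",f["color"]);np.savez(f"{n}0.npz",**f)
    print(n,f["K"].tolist(),np.round(f["R"],3).tolist(),f["t"], (-f["R"].T@f["t"]))
s=read_state();print(s)
E
```

```text
pics
scene [[413.68922729024865, 0.0, 282.62784197429346], [0.0, 413.68922729024865, 207.895593465612], [0.0, 0.0, 1.0]] [[0.827, -0.562, 0.012], [-0.41, -0.618, -0.671], [0.384, 0.55, -0.741]] [-441.21817116  313.28601771 1402.16428521] [ -45.41158808 -825.81618366 1254.93095612]
top [[391.27490079552405, 0.0, 277.24003108043746], [0.0, 391.27490079552405, 212.04130027740229], [0.0, 0.0, 1.0]] [[0.004, -1.0, 0.005], [-0.995, -0.005, -0.103], [0.103, -0.005, -0.995]] [  49.22386916  546.68213999 1565.8934532 ] [ 382.72556184   59.18731545 1613.48215493]
{'time_s': 0.1, 'q': array([ 9.15655024e+01,  2.05881883e+01,  6.39489590e-01, -1.68386228e-02,
       -7.01353908e+01, -1.65072525e+01]), 'joint_vel': array([ 0.05798042, -0.1113818 ,  0.19251322,  0.05189546, -0.05855421,
       -0.02217503]), 'joint_efforts': array([-1.94480628e-03, -5.84162951e+01,  2.93751848e+01,  7.01563373e+00,
        1.02070443e-02, -4.39652956e-05]), 'tool_pos': array([173.95467872, 651.75734228, 226.11306442]), 'eef_rot': array([[ 9.66162669e-01, -2.57933406e-01, -2.36204154e-04],
       [-2.57933470e-01, -9.66161555e-01, -1.47462675e-03],
       [ 1.52144128e-04,  1.48565427e-03, -9.99998885e-01]]), 'wrist_force': array([ 0.14698118, -0.39363558, -0.37318651]), 'ft_torque': array([ 0.04041444, -0.01269417,  0.012067  ]), 'gripper_force': 0.0, 'gripper_width': 87.28622518655143}
```

View pics/scene0.png

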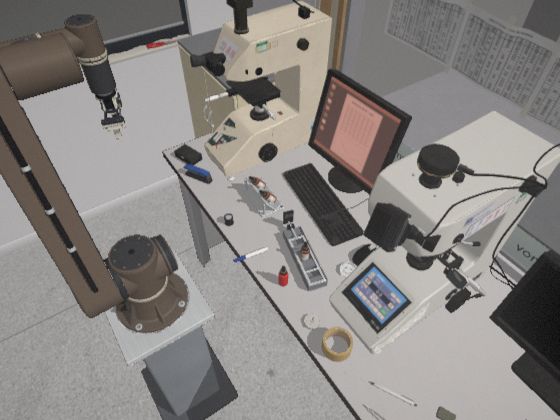

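View pics/top0.png

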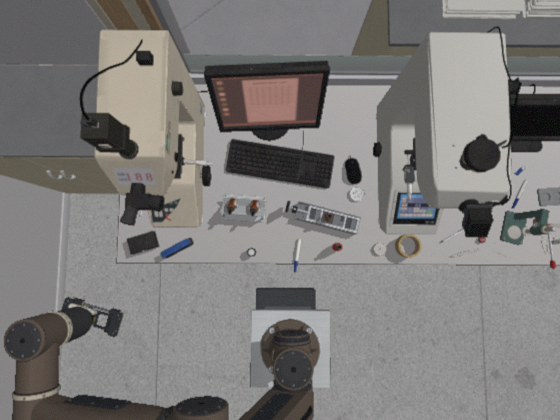

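Candidates: 
- Bottles in the rack: top (231,205) and (255,205). These are the amber ones I want. 
- Bottle_c: top (329,216), in the tray. 
- Red look-alike: top (337,246), scene (283,277). Leave alone. 
- Tab: top (288,206), scene (289,215), the black block. 
- Loupe: top (251,253). Also black, not the tab.

Next I'll check these in a close crop.

Run:
```python
import cv2,numpy as np
def crop(n,x0,y0,w,h,s):
    im=cv2.imread(f"pics/{n}0.png")[y0:y0+h,x0:x0+w]
    im=cv2.resize(im,None,fx=s,fy=s,interpolation=cv2.INTER_CUBIC)
    for k in range(0,w,10): cv2.putText(im,str(x0+k),(k*s,8),0,.3,(0,0,255),1);cv2.line(im,(k*s,10),(k*s,14),(0,0,255),1)
    for k in range(0,h,10): cv2.putText(im,str(y0+k),(0,k*s+4),0,.3,(0,0,255),1)
    return im
a=crop("top",215,188,155,58,5); b=crop("scene",238,168,95,62,4); c=crop("scene",270,225,65,70,4)
im=np.full((600,800,3),255,np.uint8);im[:290,:775]=a;im[295:295+248,:380]=b;im[295:295+280,400:660]=c
cv2.imwrite("pics/crop1.png",im)
```

```text
(no output)
```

View pics/crop1.png

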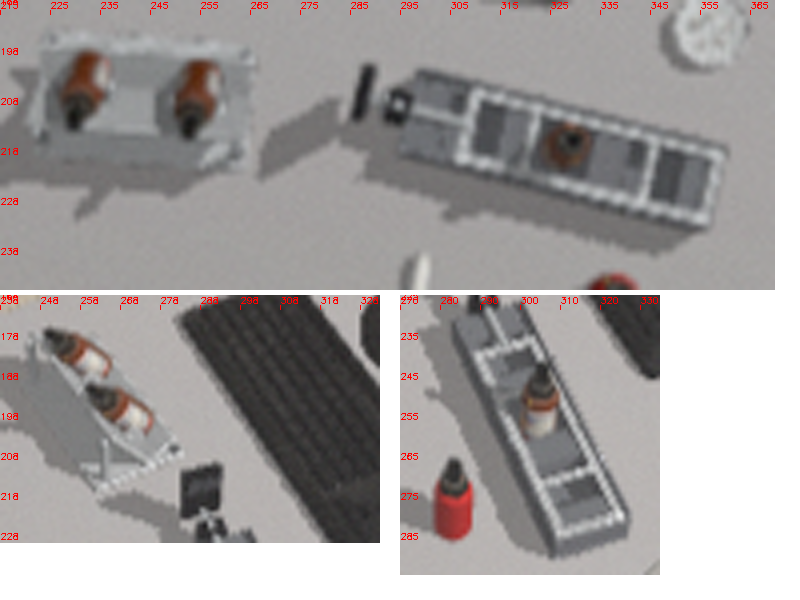

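The crop shows the rack with two amber bottles, their bulbs at top (229.8,213) and (252.8,214.6). The tab is at top (287,206), the tray deck corners at about (298.6,202) and (361,218), and bottle_c at (329,216). The red bottle is separate, at scene (283,277).

```bash
cat > h.py <<'E'
import numpy as np,cv2
def cam(n): return np.load(f"{n}.npz") if n.endswith('0') else __import__('cell').grab_frame(n)
def ray(f,p):
    C=-f["R"].T@f["t"]; d=f["R"].T@np.linalg.inv(f["K"])@np.array([p[0],p[1],1.]); return C,d/np.linalg.norm(d)
def plane(f,p,z):
    C,d=ray(f,p); return C+d*(z-C[2])/d[2]
def tri(f,p,g,q):
    (C,d),(E,e)=ray(f,p),ray(g,q); s=np.linalg.lstsq(np.c_[d,-e],E-C,rcond=None)[0]
    a,b=C+s[0]*d,E+s[1]*e; return (a+b)/2,np.linalg.norm(a-b)
def proj(f,X):
    c=f["R"]@np.asarray(X,float)+f["t"]; u=f["K"]@c; return u[:2]/u[2]
def blobs(f,fn,x0,y0,w,h,amin=3):
    m=fn(f["color"][y0:y0+h,x0:x0+w].astype(int)).astype(np.uint8)
    n,_,st,c=cv2.connectedComponentsWithStats(m)
    return [(np.round(c[i]+[x0,y0],2).tolist(),st[i].tolist()) for i in range(1,n) if st[i][4]>=amin]
dark=lambda a:a.max(2)<60
amber=lambda a:(a[...,2]-a[...,0]>35)
E
python3 - <<'E'
from h import *
T,S=cam("top0"),cam("scene0")
print("T dark",blobs(T,dark,218,195,50,25),"\n",blobs(T,dark,280,198,20,18),"\n",blobs(T,dark,320,208,18,14))
print("S dark",blobs(S,dark,240,170,35,32),"\n",blobs(S,dark,280,205,20,26),"\n",blobs(S,dark,298,236,14,14))
print("amber T",blobs(T,amber,218,190,120,40),"S",blobs(S,amber,240,168,75,95))
for n,p,q in [("tipa",(229.8,213),(249.5,177.5)),("tipb",(252.8,214.6),(260,191.3))]: print(n,tri(T,p,S,q))
c=lambda x,y:(215+x/5-.5+.1,188+y/5-.5+.1)
d=lambda x,y:(270+(x-400)/4-.4,225+(y-295)/4-.4)
for n,p in dict(mx=(730,150),px=(418,70),mm=(708,228)).items(): print(n,plane(T,c(*p),30))
print("rack NE/NW top?",[plane(T,c(*p),75).round() for p in((45,160),(242,168))],[plane(T,c(*p),0).round() for p in((50,38),(255,55))])
E
```

```text
T dark [([229.55, 209.77], [10, 12, 5, 7, 22]), ([252.25, 211.42], [32, 14, 5, 7, 24])] 
 [([286.94, 206.53], [6, 4, 3, 10, 17]), ([293.29, 210.86], [12, 12, 4, 3, 7])] 
 [([328.64, 216.27], [7, 7, 4, 4, 11])]
S dark [([251.0, 178.17], [10, 7, 3, 3, 6]), ([261.71, 192.0], [20, 21, 4, 3, 7])] 
 [([287.82, 212.64], [4, 6, 9, 6, 22]), ([287.95, 219.36], [4, 12, 9, 6, 39]), ([288.8, 226.7], [8, 20, 3, 4, 10]), ([293.0, 226.0], [13, 20, 1, 3, 3])] 
 [([305.0, 244.5], [6, 7, 3, 4, 12])]
amber T [([231.82, 202.9], [11, 9, 6, 10, 39]), ([254.32, 204.59], [33, 10, 7, 11, 41])] S [([258.82, 182.09], [14, 10, 12, 10, 34]), ([269.41, 195.97], [24, 24, 12, 10, 34]), ([305.65, 251.57], [62, 81, 8, 5, 23])]
tipa (array([532.99111532, 236.06799191, 105.50245956]), np.float64(1.9488448720016949))
tipb (array([527.01907029, 147.07534256, 105.59707367]), np.float64(2.2992691362304014))
mx [ 525.11537902 -287.48198836   30.        ]
px [589.49202912 -33.71176498  30.        ]
mm [ 461.60127221 -268.5150347    30.        ]
rack NE/NW top? [array([511., 263.,  75.]), array([505., 108.,  75.])] [array([619., 271.,   0.]), array([605., 100.,   0.])]
```

Run:
```python
from h import *
T,S=cam("top0"),cam("scene0")
print("c",tri(T,(328.64,216.27),S,(305,244.5)))
print("tab top-edge z88 T", plane(T,(286.94,206.53),75))
bright=lambda a:a.min(2)>150
th=-14.2*np.pi/180
# tab in scene: full dark patch corners
m=dark(S["color"][205:232,280:302].astype(int)).astype(int)
print("\n".join("".join(".#"[v] for v in r) for r in m))
o=np.array([522.4,-151.7]);X=np.array([np.cos(th),np.sin(th)]);Y=np.array([-np.sin(th),np.cos(th)])
P=lambda x,y,z:np.r_[o+x*X+y*Y,z]
for n,f in(("T",T),("S",S)):
    print(n,"tab corners", [proj(f,P(x,168,z)).round(1).tolist() for x in(-20,20) for z in(26,88)],"deck",[proj(f,P(x,y,30)).round(1).tolist() for x in(-36,36) for y in(-130,130)])
im=[]
for f,n in((T,"top"),(S,"scene")):
    i=cv2.resize(f["color"],None,fx=6,fy=6,interpolation=cv2.INTER_CUBIC)
    for xs in (36,):
        q=np.array([proj(f,P(x,y,30)) for x,y in((-36,-130),(36,-130),(36,130),(-36,130))])
        cv2.polylines(i,[((q+.5)*6).astype(int)],True,(0,255,0),1)
    for y in(-75,0,75):
        q=np.array([proj(f,P(x,y+b,30)) for x,b in((-23,-23),(23,-23),(23,23),(-23,23))])
        cv2.polylines(i,[((q+.5)*6).astype(int)],True,(255,0,255),1)
    q=np.array([proj(f,P(x,168,z)) for x,z in((-20,26),(20,26),(20,88),(-20,88))])
    cv2.polylines(i,[((q+.5)*6).astype(int)],True,(255,255,0),1)
    im.append(i)
cv2.imwrite("pics/ov.png",np.vstack([cv2.copyMakeBorder(a,0,0,0,800-a.shape[1],0) for a in(im[0][1170:1430,1680:2240],)]+[]))
a=im[0][1170:1470,1700:2200];b=im[1][1220:1780,1640:1990]
c=np.zeros((600,800,3),np.uint8);c[:300,:450]=a[:,:450];c[:560,450:]=b
cv2.imwrite("pics/ov.png",c)
```

```text
c (array([ 524.85801567, -149.39032039,   91.64577382]), np.float64(1.464886222794691))
tab top-edge z88 T [563.7237094   13.54809575  75.        ]
......................
......................
......................
......................
......................
......................
.........####.........
......#######.........
....######.#..........
....##................
....#.................
....#.................
........#.###.........
....#.#######.........
....#########.........
....#########.........
....####..##..........
....###...............
......................
......................
........##...#........
........##...#........
........###..#........
........###...........
......................
......................
......................
T tab corners [[286.0, 212.7], [286.4, 211.1], [288.4, 203.3], [288.9, 201.3]] deck [[356.3, 234.7], [294.1, 218.7], [360.4, 217.5], [298.4, 201.7]]
S tab corners [[282.7, 224.1], [282.9, 213.5], [292.3, 221.5], [292.8, 210.9]] deck [[308.2, 288.0], [282.1, 231.7], [327.6, 281.9], [299.8, 226.9]]
```

View pics/ov.png

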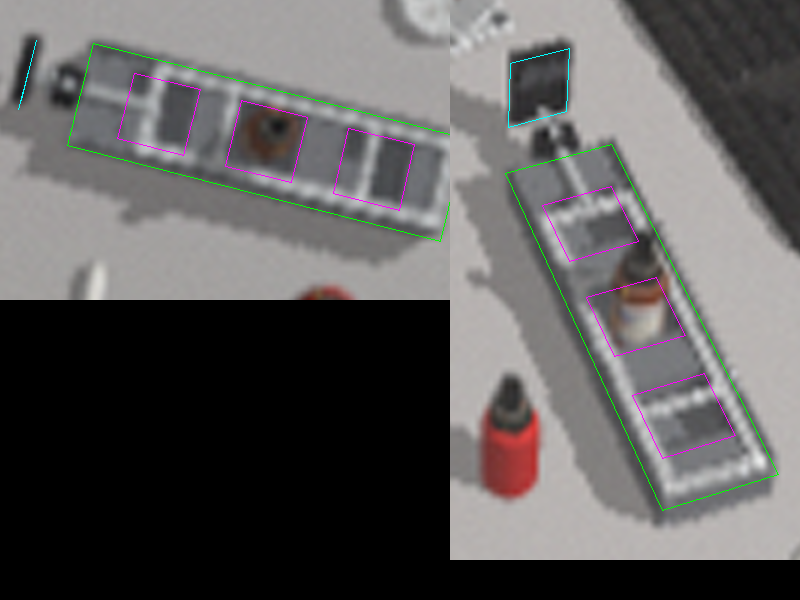

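The overlay agrees with the picture to about 2–3 mm along tray +y, so I take the tray origin as (523,-149.3), yaw -14.2°, and the tab at (564,13.6). Moving above the tab.

Emit:
send_rows:
  targets:
    - [0.108,0.103,0,0,0,0,-1]
    - [0.216,0.206,0,0,0,0,-1]
    - [0.325,0.31,0,0,0,0,-1]
    - [0.433,0.413,0,0,0,0,-1]
    - [0.541,0.516,0,0,0,0,-1]

```text
time_s: 0.52
tool_pos: [271.9, 490.8, 226.5]
eef_rot: [[0.966, -0.257, -0.0], [-0.257, -0.966, -0.001], [-0.0, 0.001, -1.0]]
wrist_force: [0.4, 0.7, 0.5]
gripper_width: 87.8
gripper_force: 0.0
```

Emit:
send_rows:
  targets:
    - [0.108,0.103,0,0,0,0,-1]
    - [0.216,0.206,0,0,0,0,-1]
    - [0.325,0.31,0,0,0,0,-1]
    - [0.433,0.413,0,0,0,0,-1]
    - [0.541,0.516,0,0,0,0,-1]

```text
time_s: 0.93
tool_pos: [369.3, 331.2, 226.9]
eef_rot: [[0.966, -0.258, -0.0], [-0.258, -0.966, -0.0], [-0.0, 0.0, -1.0]]
wrist_force: [1.7, 1.2, -0.4]
gripper_width: 87.8
gripper_force: 0.0
```

Emit:
send_rows:
  targets:
    - [0.108,0.103,0,0,0,0,-1]
    - [0.216,0.206,0,0,0,0,-1]
    - [0.325,0.31,0,0,0,0,-1]
    - [0.433,0.413,0,0,0,0,-1]
    - [0.541,0.516,0,0,0,0,-1]

```text
time_s: 1.35
tool_pos: [466.7, 171.8, 227.0]
eef_rot: [[0.966, -0.258, -0.0], [-0.258, -0.966, 0.0], [-0.0, -0.0, -1.0]]
wrist_force: [0.2, 0.2, 0.0]
gripper_width: 87.4
gripper_force: 0.0
```

Emit:
send_rows:
  targets:
    - [0.108,0.103,0,0,0,0,-1]
    - [0.216,0.206,0,0,0,0,-1]
    - [0.325,0.31,0,0,0,0,-1]
    - [0.433,0.413,0,0,0,0,-1]
    - [0.541,0.516,0,0,0,0,-1]

```text
time_s: 1.77
tool_pos: [564.2, 12.2, 226.8]
eef_rot: [[0.966, -0.258, -0.0], [-0.258, -0.966, 0.0], [-0.0, 0.0, -1.0]]
wrist_force: [0.6, 0.2, -0.4]
gripper_width: 87.8
gripper_force: 0.0
```

```bash
cat >> h.py <<'E'
from scipy.spatial.transform import Rotation as Ro
O=np.array([523.,-149.3]);PSI=-14.2*np.pi/180
def tray(x,y,z):
    c,s=np.cos(PSI),np.sin(PSI); return np.array([O[0]+c*x-s*y,O[1]+s*x+c*y,z])
def goto(p,R=None):
    """print normalised tool shift and turn to TCP pose p,R"""
    from cell import read_state
    s=read_state(); A=s["eef_rot"]; d=A.T@(np.asarray(p)-s["tool_pos"])
    r=Ro.from_matrix(A.T@R).as_rotvec(degrees=True) if R is not None else np.zeros(3)
    print("t",round(s["time_s"],2),"pos",s["tool_pos"].round(1),"F",s["wrist_force"].round(1),"w",round(s["gripper_width"],1),"q",s["q"].round(0))
    print(" dmm",d.round(1),"norm",(d/250).round(4),"deg",r.round(1),"norm",(r/360).round(4),"rows>=",max(np.linalg.norm(d)/41.7,np.linalg.norm(r)/7.16))
def rot(yax,zax):
    z=np.array(zax,float);z/=np.linalg.norm(z);y=np.array(yax,float);y-=z*(y@z);y/=np.linalg.norm(y);return np.c_[np.cross(y,z),y,z]
YT=np.array([-np.sin(PSI),np.cos(PSI),0]);XT=np.array([np.cos(PSI),np.sin(PSI),0])
E
python3 - <<'E'
from h import *
goto(tray(0,168,75),rot(-YT,[0,0,-1]))
E
```

```text
t 1.77 pos [564.2  12.2 226.8] F [ 0.6  0.2 -0.4] w 87.8 q [ 21.  10. -14.  -0. -66.  54.]
 dmm [ -0.3  -1.3 151.8] norm [-0.0011 -0.0052  0.6071] deg [ 0.   0.  -0.7] norm [ 0.      0.     -0.0021] rows>= 3.639986327675125
```

Emit:
send_rows:
  targets:
    - [0,-0.005,0.15,0,0,-0.002,-1]
    - [0,-0.005,0.3,0,0,-0.002,-1]
    - [0,-0.005,0.45,0,0,-0.002,-1]
    - [0,-0.005,0.55,0,0,-0.002,-1]
    - [0,-0.005,0.607,0,0,-0.002,-1]
  grip_force: 10

```text
time_s: 2.18
tool_pos: [561.6, 14.4, 71.3]
eef_rot: [[0.969, -0.247, -0.005], [-0.247, -0.969, -0.001], [-0.005, 0.003, -1.0]]
wrist_force: [-0.4, -0.4, 0.5]
gripper_width: 87.6
gripper_force: 0.0
```

Emit:
send_rows:
  targets:
    - [0,0,0,0,0,0,1]
    - [0,0,0,0,0,0,1]
    - [0,0,0,0,0,0,1]
    - [0,0,0,0,0,0,1]
    - [0,0,0,0,0,0,1]

```text
time_s: 2.6
tool_pos: [564.9, 15.7, 76.7]
eef_rot: [[0.969, -0.245, 0.002], [-0.245, -0.969, 0.001], [0.002, -0.001, -1.0]]
wrist_force: [0.1, -0.1, -0.1]
gripper_width: 59.7
gripper_force: 0.0
```

Emit:
send_rows:
  targets:
    - [0,0,0,0,0,0,1]
    - [0,0,0,0,0,0,1]
    - [0,0,0,0,0,0,1]
    - [0,0,0,0,0,0,1]
    - [0,0,0,0,0,0,1]

```text
time_s: 3.02
tool_pos: [564.0, 15.3, 75.3]
eef_rot: [[0.969, -0.246, 0.0], [-0.246, -0.969, 0.0], [0.0, -0.0, -1.0]]
wrist_force: [0.3, -0.3, 0.0]
gripper_width: 26.8
gripper_force: 0.0
```

Emit:
send_rows:
  targets:
    - [0,0,0,0,0,0,1]
    - [0,0,0,0,0,0,1]
    - [0,0,0,0,0,0,1]
    - [0,0,0,0,0,0,1]
    - [0,0,0,0,0,0,1]

```text
time_s: 3.43
tool_pos: [563.9, 14.9, 75.2]
eef_rot: [[0.969, -0.246, -0.0], [-0.246, -0.969, -0.0], [-0.0, 0.001, -1.0]]
wrist_force: [0.7, -3.2, -0.3]
gripper_width: 11.9
gripper_force: 10.0
```

Emit:
send_rows:
  targets:
    - [0,-0.016,0,0,0,0,1]
    - [0,-0.032,0,0,0,0,1]
    - [0,-0.05,0,0,0,0,1]
    - [0,-0.068,0,0,0,0,1]
    - [0,-0.084,0,0,0,0,1]

```text
time_s: 3.85
tool_pos: [569.2, 35.7, 75.2]
eef_rot: [[0.969, -0.246, -0.0], [-0.246, -0.969, -0.0], [-0.0, 0.0, -1.0]]
wrist_force: [0.0, -0.9, -2.1]
gripper_width: 11.8
gripper_force: 10.0
```

Emit:
send_rows:
  targets:
    - [0,0,0,0,0,0,1]
    - [0,0,0,0,0,0,1]
    - [0,0,0,0,0,0,1]
    - [0,0,0,0,0,0,1]
    - [0,0,0,0,0,0,1]

```text
time_s: 4.27
tool_pos: [569.3, 36.0, 75.2]
eef_rot: [[0.969, -0.246, 0.0], [-0.246, -0.969, 0.0], [0.0, -0.001, -1.0]]
wrist_force: [-0.5, 0.6, -1.4]
gripper_width: 11.9
gripper_force: 10.0
```

Run:
```python
from h import *
goto(tray(0,190,75),rot(-YT,[0,0,-1]))
from cell import read_state
s=read_state();d=s["tool_pos"][:2]-O
print(d@XT[:2],d@YT[:2],s["wrist_force"][:2]@YT[:2],s["wrist_force"][:2]@XT[:2],s["gripper_force"])
```

```text
t 4.27 pos [569.3  36.   75.2] F [-0.5  0.6 -1.4] w 11.9 q [ 23.  19. -24.  -0. -47.  53.]
 dmm [0.6 1.  0.2] norm [0.0023 0.0039 0.0008] deg [-0. -0. -0.] norm [-0.0001 -0.     -0.0001] rows>= 0.027737085925777453
-0.5764957561096724 190.98432021096724 0.5069000867581996 -0.6331930443154979 9.998206794261932
```

Emit:
send_rows:
  targets:
    - [0,0,0,0,0,0,-1]
    - [0,0,0,0,0,0,-1]
    - [0,0,0,0,0,0,-1]
    - [0,0,0,0,0,0,-1]
    - [0,0,0,0,0,0,-1]

```text
time_s: 4.68
tool_pos: [569.2, 35.6, 75.3]
eef_rot: [[0.969, -0.246, 0.0], [-0.246, -0.969, 0.0], [0.0, -0.0, -1.0]]
wrist_force: [-0.3, 0.7, -0.1]
gripper_width: 39.3
gripper_force: 0.0
```

Emit:
send_rows:
  targets:
    - [0,0,-0.1,0,0,0,-1]
    - [0,0,-0.25,0,0,0,-1]
    - [0,0,-0.4,0,0,0,-1]
    - [0,0,-0.55,0,0,0,-1]
    - [0,0,-0.65,0,0,0,-1]

```text
time_s: 5.1
tool_pos: [570.2, 35.7, 241.9]
eef_rot: [[0.969, -0.245, 0.004], [-0.245, -0.969, 0.001], [0.004, -0.002, -1.0]]
wrist_force: [-0.3, 0.6, -0.3]
gripper_width: 72.8
gripper_force: 0.0
```

```bash
sed -i 's/^O=.*;PSI/O=np.array([523.2,-148.3]);PSI/' h.py
cat >> h.py <<'E'
PR=-4*np.pi/180
XR=np.array([np.cos(PR),np.sin(PR),0]);YR=np.array([-np.sin(PR),np.cos(PR),0])
AX=-np.sin(np.radians(35))*XR+np.array([0,0,np.cos(np.radians(35))])
E
python3 - <<'E'
from h import *
T,S=cam("top0"),cam("scene0")
for n,p,q,ti in(("a",(229.55,209.77),(251,178.17),[533,236.07,105.5]),("b",(252.25,211.42),(261.71,192),[527,147.1,105.6])):
    c=tri(T,p,S,q)[0];print(n,c, "foot from bulb", c-AX*((c[2]-26)/AX[2]),"foot from tip",np.array(ti)-AX*((ti[2]-26)/AX[2]))
f=grab=cam("top");cv2.imwrite("pics/top1.png",f["color"]);f2=cam("scene");cv2.imwrite("pics/scene1.png",f2["color"])
a=cv2.resize(f["color"][185:245,215:370],None,fx=5,fy=5,interpolation=cv2.INTER_CUBIC)
b=cv2.resize(f2["color"][165:300,235:340],None,fx=2,fy=2,interpolation=cv2.INTER_CUBIC)
c=np.zeros((600,800,3),np.uint8);c[:300,:775]=a;c[300:570,:210]=b;cv2.imwrite("pics/c2.png",c)
E
```

```text
a [544.60929104 239.82349913  93.08580449] foot from bulb [591.46885079 236.54675951  26.        ] foot from tip [588.53089849 232.1869013   26.        ]
b [539.12725229 150.99021256  91.88167954] foot from bulb [585.14572851 147.77228723  26.        ] foot from tip [582.60074868 143.2120169   26.        ]
```

View pics/c2.png

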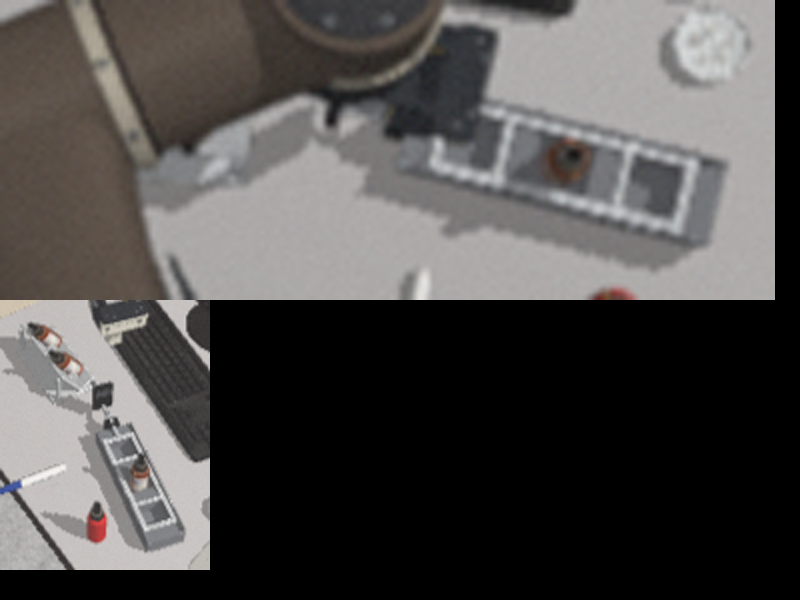

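The shutter stands at its middle click, with both outer pockets open and bottle_c standing. Now bottle_a.

Run:
```python
from h import *
from scipy.optimize import least_squares
T,S=cam("top0"),cam("scene0")
for n,p,q,g in(("a",(229.55,209.77),(251,178.17),(590,235)),("b",(252.25,211.42),(261.71,192),(584,146))):
    def res(v):
        F=np.r_[v,26.];out=[]
        for C,d in(ray(T,p),ray(S,q)):
            m=np.cross(d,AX);m/=np.linalg.norm(m);out.append((F-C)@m)
        return out
    print(n,least_squares(res,g).x)
F=np.array([590,235,26.])
goto(F+AX*160,rot(-YR,-AX))
```

```text
a [588.47287703 236.74427165]
b [582.70447801 147.35863823]
t 5.2 pos [571.7  36.1 243.4] F [-0.6 -0.1  0.1] w 81.1 q [ 23.  10. -12.   0. -68.  53.]
 dmm [-122.1 -180.7   86.1] norm [-0.4882 -0.7228  0.3445] deg [ 2.9 34.4 -9.9] norm [ 0.0081  0.0956 -0.0276] rows>= 5.622596577162498
```

Emit:
send_rows:
  targets:
    - [-0.08,-0.12,0.055,0.0016,0.019,-0.0055,-0.25]
    - [-0.16,-0.235,0.11,0.0032,0.038,-0.011,-0.25]
    - [-0.24,-0.35,0.165,0.005,0.057,-0.0166,-0.25]
    - [-0.32,-0.465,0.22,0.0065,0.076,-0.022,-0.25]
    - [-0.4,-0.58,0.275,0.0081,0.0956,-0.0276,-0.25]

```text
time_s: 5.62
tool_pos: [536.2, 144.0, 193.9]
eef_rot: [[0.892, -0.138, 0.431], [-0.12, -0.99, -0.069], [0.437, 0.01, -0.9]]
wrist_force: [3.0, -1.9, 1.2]
gripper_width: 58.7
gripper_force: 0.0
```

Emit:
send_rows:
  targets:
    - [0,0,0,0,0,0,-0.25]
    - [0,0,0,0,0,0,-0.25]
    - [0,0,0,0,0,0,-0.25]
    - [0,0,0,0,0,0,-0.25]
    - [0,0,0,0,0,0,-0.25]

```text
time_s: 6.03
tool_pos: [539.8, 142.0, 195.9]
eef_rot: [[0.891, -0.144, 0.43], [-0.126, -0.989, -0.071], [0.436, 0.01, -0.9]]
wrist_force: [0.1, 0.7, -0.9]
gripper_width: 54.4
gripper_force: 0.0
```

Run:
```python
from h import *
F=np.array([589,236,26.])
goto(F+AX*160,rot(-YR,-AX));goto(F+AX*60,rot(-YR,-AX))
```

```text
t 6.03 pos [539.8 142.  195.9] F [ 0.1  0.7 -0.9] w 54.4 q [ 45.  -1. -50.  41. -32.   4.]
 dmm [-67.3 -93.6   9.6] norm [-0.2691 -0.3744  0.0383] deg [ 2.7  9.2 -3.4] norm [ 0.0074  0.0255 -0.0095] rows>= 2.77403600020608
t 6.03 pos [539.8 142.  195.9] F [ 0.1  0.7 -0.9] w 54.4 q [ 45.  -1. -50.  41. -32.   4.]
 dmm [-51.5 -98.7 108.2] norm [-0.2059 -0.3948  0.4328] deg [ 2.7  9.2 -3.4] norm [ 0.0074  0.0255 -0.0095] rows>= 3.7224750439426266
```

Joint 3 is close to its limit (-50 of -58°), so I'll take the bottle with the tool tilted only 20° and descend vertically.

```bash
cat >> h.py <<'E'
def tz(deg): return np.sin(np.radians(deg))*XR-np.array([0,0,np.cos(np.radians(deg))])
FA,FB=np.array([589,236,26.]),np.array([583,147,26.])
def grasp(F,deg=20,up=0,along=57): return F+AX*along-3*tz(deg)+[0,0,up],rot(-YR,tz(deg))
E
python3 - <<'E'
from h import *
goto(*grasp(FA,20,110))
E
```

```text
t 6.03 pos [539.8 142.  195.9] F [ 0.1  0.7 -0.9] w 54.4 q [ 45.  -1. -50.  41. -32.   4.]
 dmm [ -2.8 -97.7   9.2] norm [-0.011  -0.3908  0.0367] deg [ 2.2 -5.8 -3.7] norm [ 0.0061 -0.0161 -0.0104] rows>= 2.353948557336147
```

Emit:
send_rows:
  targets:
    - [-0.003,-0.1,0.01,0.0015,-0.004,-0.0026,-0.25]
    - [-0.006,-0.2,0.02,0.003,-0.008,-0.005,-0.25]
    - [-0.009,-0.3,0.03,0.0045,-0.012,-0.0078,-0.25]
    - [-0.011,-0.391,0.037,0.0061,-0.0161,-0.0104,-0.25]
    - [-0.011,-0.391,0.037,0.0061,-0.0161,-0.0104,-0.25]

```text
time_s: 6.45
tool_pos: [556.6, 242.6, 185.2]
eef_rot: [[0.938, -0.066, 0.341], [-0.063, -0.998, -0.021], [0.342, -0.001, -0.94]]
wrist_force: [0.9, 0.9, 0.3]
gripper_width: 54.8
gripper_force: 0.0
```

Emit:
send_rows:
  targets:
    - [0,0,0,0,0,0,-0.25]
    - [0,0,0,0,0,0,-0.25]
    - [0,0,0,0,0,0,-0.25]
    - [0,0,0,0,0,0,-0.25]
    - [0,0,0,0,0,0,-0.25]

```text
time_s: 6.87
tool_pos: [554.2, 237.6, 184.9]
eef_rot: [[0.937, -0.069, 0.341], [-0.064, -0.998, -0.024], [0.342, 0.001, -0.94]]
wrist_force: [0.6, -0.3, -0.3]
gripper_width: 54.9
gripper_force: 0.0
```

Run:
```python
from h import *
goto(*grasp(FA,20,50));goto(*grasp(FA,20,0))
```

```text
t 6.87 pos [554.2 237.6 184.9] F [ 0.6 -0.3 -0.3] w 54.9 q [ 50.   6. -37.  27. -38.  15.]
 dmm [-19.3  -0.9  56.2] norm [-0.0771 -0.0037  0.2246] deg [ 0.  -0.   0.1] norm [ 0.0001 -0.      0.0002] rows>= 1.4240290616213016
t 6.87 pos [554.2 237.6 184.9] F [ 0.6 -0.3 -0.3] w 54.9 q [ 50.   6. -37.  27. -38.  15.]
 dmm [-36.4  -1.  103.1] norm [-0.1456 -0.0039  0.4126] deg [ 0.  -0.   0.1] norm [ 0.0001 -0.      0.0002] rows>= 2.622885405286401
```

Emit:
send_rows:
  targets:
    - [-0.03,-0.001,0.085,0,0,0,-0.25]
    - [-0.06,-0.002,0.17,0,0,0,-0.25]
    - [-0.09,-0.003,0.255,0,0,0,-0.25]
    - [-0.12,-0.004,0.34,0,0,0,-0.25]
    - [-0.1456,-0.004,0.4126,0,0,0,-0.25]
  grip_force: 12

```text
time_s: 7.28
tool_pos: [554.5, 239.5, 74.1]
eef_rot: [[0.938, -0.068, 0.34], [-0.063, -0.998, -0.023], [0.341, 0.0, -0.94]]
wrist_force: [2.9, -0.1, 1.2]
gripper_width: 54.9
gripper_force: 0.0
```

Emit:
send_rows:
  targets:
    - [0,0,0,0,0,0,-0.25]
    - [0,0,0,0,0,0,-0.25]
    - [0,0,0,0,0,0,0.5]
    - [0,0,0,0,0,0,0.5]
    - [0,0,0,0,0,0,0.5]

```text
time_s: 7.7
tool_pos: [556.3, 240.1, 77.0]
eef_rot: [[0.937, -0.068, 0.343], [-0.064, -0.998, -0.022], [0.344, -0.001, -0.939]]
wrist_force: [0.0, 1.1, 0.7]
gripper_width: 40.1
gripper_force: 0.0
```

Emit:
send_rows:
  targets:
    - [0,0,0,0,0,0,0.5]
    - [0,0,0,0,0,0,0.5]
    - [0,0,0,0,0,0,0.5]
    - [0,0,0,0,0,0,0.5]
    - [0,0,0,0,0,0,0.5]

```text
time_s: 8.12
tool_pos: [555.9, 239.5, 75.9]
eef_rot: [[0.937, -0.068, 0.342], [-0.064, -0.998, -0.024], [0.343, 0.001, -0.939]]
wrist_force: [0.3, -0.2, 3.1]
gripper_width: 25.3
gripper_force: 11.0
```

Run:
```python
from h import *
goto(*grasp(FA,20,120))
```

```text
t 8.12 pos [555.9 239.5  75.9] F [ 0.3 -0.2  3.1] w 25.3 q [ 44.  14. -51.  52. -19.  -7.]
 dmm [  40.6    1.2 -112.5] norm [ 0.1625  0.0048 -0.4502] deg [-0.  -0.1  0.1] norm [-0.     -0.0001  0.0003] rows>= 2.8695941638675753
```

Run:
```python
from h import *
f,g=cam("top"),cam("scene")
a=cv2.resize(f["color"][185:235,205:275],None,fx=6,fy=6,interpolation=cv2.INTER_CUBIC)
b=cv2.resize(g["color"][150:230,225:305],None,fx=7,fy=7,interpolation=cv2.INTER_CUBIC)[:, :380]
c=np.zeros((600,800,3),np.uint8);c[:300,:420]=a;c[:560,420:]=b;cv2.imwrite("pics/c3.png",c)
```

View pics/c3.png

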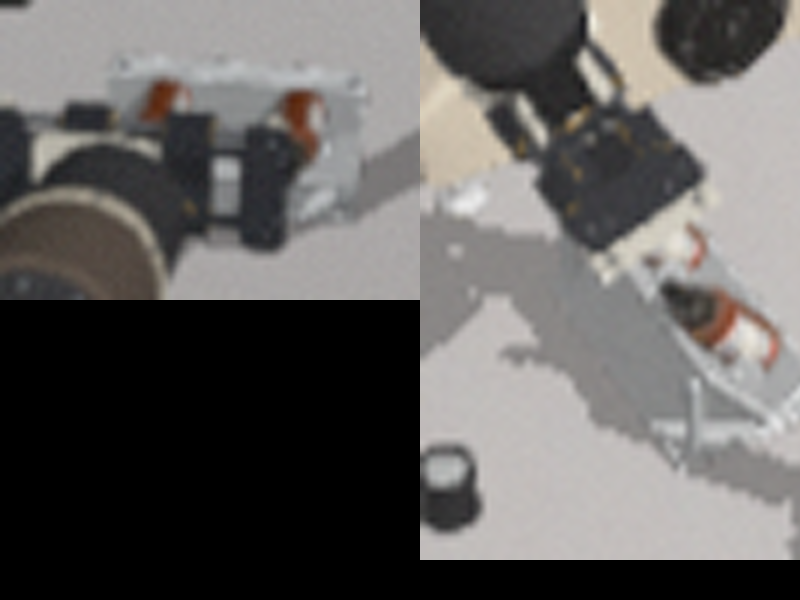

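Run:
```python
from h import *
T,S=cam("top0"),cam("scene0")
n=np.cos(np.radians(35))*XR+np.array([0,0,np.sin(np.radians(35))])
for nm,F in(("a",FA),("b",FB)):
  for l,s,k in(("foot edge",0,16.5),("shoulder edge",65,16.5),("shoulder lower",65,-16.5),("collar",77,0),("tip",102,0)):
    X=F+AX*s+n*k; print(nm,l,X.round(0),proj(T,X).round(1),proj(S,X).round(1))
print("amber now",blobs(cam("top"),amber,218,190,55,35),blobs(cam("scene"),amber,240,165,40,45))
for f,x0,y0,w,h in((T,222,196,40,20),(S,244,172,34,30)):
    c=f["color"][y0:y0+h,x0:x0+w].astype(int);m=np.where(amber(c),2,np.where(dark(c),1,0))
    print(x0,y0);print("\n".join("".join(".#A"[v] for v in r) for r in m))
```

```text
a foot edge [602. 235.  35.] [232.2 197.9] [264.9 183.4]
a shoulder edge [565. 238.  89.] [229.9 205.5] [256.5 177.2]
a shoulder lower [538. 240.  70.] [229.9 212.8] [250.8 182.8]
a collar [545. 239.  89.] [229.5 210.6] [252.1 178.9]
a tip [531. 240. 110.] [228.5 213.7] [248.7 176.4]
b foot edge [596. 146.  35.] [254.1 199.5] [275.4 196.7]
b shoulder edge [559. 149.  89.] [252.6 207.1] [267.1 190.8]
b shoulder lower [532. 151.  70.] [252.3 214.4] [261.2 196.6]
b collar [539. 150.  89.] [252.2 212.2] [262.6 192.6]
b tip [525. 151. 110.] [251.6 215.4] [259.2 190.2]
amber now [([231.35, 201.3], [11, 9, 6, 6, 23]), ([254.71, 204.2], [34, 10, 6, 11, 35])] [([247.0, 166.5], [6, 0, 3, 4, 6]), ([264.22, 184.67], [23, 17, 3, 6, 9]), ([269.38, 196.05], [24, 27, 12, 10, 37])]
222 196
........................................
........................................
........................................
.........AAAA...........................
........AAAAA...................AAA.....
........AAAA...................AAAAA....
........AAAA...................AAAA.....
.......AAAAA.................
[... 861 characters left out ...]

............AAAA..AA..............
..........AAAAA.....A.............
..........AAAA.......A............
.....................A............
....................AA............
....................A.............
..................................
..................................
..................................
................##................
.................###...AA.........
..................##....AAA.......
........................AAAA......
.......................AAA..AA....
.......................AAA...AA...
....................AAAAAA.....A..
.....................AAAA......A..
...............................A..
...............................A..
...............................A..
```

The opening reads 25.3 mm where a 33 mm body was expected, so the grip may be on the collar or off-centre. I'll lift a little along the bottle's axis and check.

Emit:
send_rows:
  targets:
    - [0,0,0,0,0,0,0.5]
    - [-0.005,0,-0.018,0,0,0,0.5]
    - [-0.01,0,-0.037,0,0,0,0.5]
    - [-0.015,0,-0.056,0,0,0,0.5]
    - [-0.021,0,-0.077,0,0,0,0.5]

```text
time_s: 8.73
tool_pos: [543.3, 239.2, 90.8]
eef_rot: [[0.938, -0.069, 0.34], [-0.064, -0.998, -0.026], [0.341, 0.002, -0.94]]
wrist_force: [0.8, 0.7, -1.3]
gripper_width: 23.6
gripper_force: 9.7
```

Run:
```python
from h import *
f,g=cam("top"),cam("scene")
print("amber now",blobs(f,amber,218,190,55,35),blobs(g,amber,250,170,30,40))
a=cv2.resize(f["color"][190:220,215:270],None,fx=8,fy=8,interpolation=cv2.INTER_CUBIC)
b=cv2.resize(g["color"][165:215,240:290],None,fx=12,fy=12,interpolation=cv2.INTER_CUBIC)[:, :]
c=np.zeros((600,800,3),np.uint8);c[:,200:]=b;c[:240,:440]=a;cv2.imwrite("pics/c4.png",c)
goto(*grasp(FA,20,120))
```

```text
amber now [([230.95, 202.32], [11, 8, 6, 10, 38]), ([254.62, 204.49], [34, 10, 6, 11, 39])] [([263.0, 181.82], [12, 9, 3, 7, 11]), ([269.47, 196.06], [14, 22, 12, 10, 36])]
t 8.83 pos [543.5 239.8  91.5] F [ 0.  -0.5 -0.2] w 23.3 q [ 47.  12. -50.  45. -22.  -3.]
 dmm [ 46.8   0.8 -93.6] norm [ 0.1872  0.0032 -0.3746] deg [0.  0.  0.1] norm [0.0001 0.     0.0004] rows>= 2.51068238278827
```

View pics/c4.png

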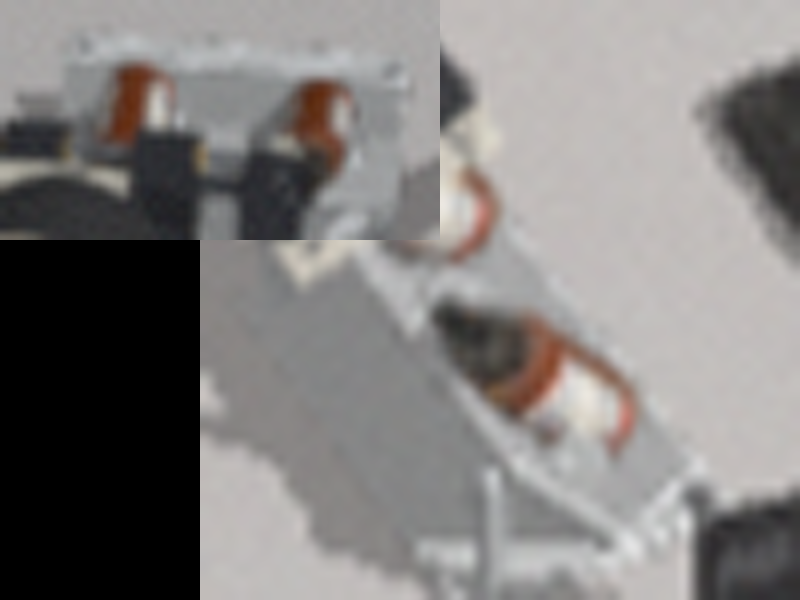

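Run:
```python
from h import *
T,S=cam("top0"),cam("scene0")
X=np.array([600,235,32.])
for D in([0,0,0],[-12.4,.3,15.6]): print(proj(T,X+D).round(1),proj(S,X+D).round(1))
for f,x0,y0,w,h in((cam("top"),222,194,20,18),(cam("scene"),250,170,20,20)):
    c=f["color"][y0:y0+h,x0:x0+w].astype(int);m=np.where(amber(c),2,np.where(dark(c),1,0))
    print(x0,y0);print("\n".join("".join(".#A"[v] for v in r) for r in m))
from cell import read_state
print(read_state()["gripper_width"],read_state()["gripper_force"],read_state()["tool_pos"])
```

```text
[232.3 198.7] [264.4 184.2]
[231.8 201.2] [261.7 182.7]
222 194
....................
....................
....................
....................
....................
........AAAA........
........AAAAA.......
........AAAA........
.......AAAA.........
.......AAAA.........
.......AAAA.........
.......AAAA.........
#......AAA..........
.......AA.#######...
..........#######...
.........########...
........#########...
.........########...
250 170
###.................
##..................
#...................
....................
....................
....................
....................
....................
....................
............A.......
............AA......
.............AA.....
.............AA.....
.............A......
.............A......
............A.......
....................
....................
....................
....................
23.22322041393561 10.640170639380813 [543.72753691 239.88407208  91.20758929]
```

Run:
```python
from h import *
T,S=cam("top0"),cam("scene0")
n=np.cos(np.radians(35))*XR+np.array([0,0,np.sin(np.radians(35))])
for nm,F in(("a",FA),("b",FB)):
  for s,r in((0,16.5),(65,16.5)):
    P=[F+AX*s+r*(np.cos(t)*n+np.sin(t)*YR) for t in np.radians(np.arange(0,360,10))]
    for l,f in(("T",T),("S",S)):
        q=np.array([proj(f,p) for p in P]); print(nm,s,l,"x",q[:,0].min().round(1),q[:,0].max().round(1),"y",q[:,1].min().round(1),q[:,1].max().round(1))
# intensity profile along the axis in T (from bulb to foot), and bgr
for l,f in(("T",T),("S",S)):
    for s in range(-14,112,6):
        p=proj(f,FB+AX*s+16.5*n*(s<66)+n*9*(66<=s<78)); print(l,s,p.round(1),cv2.getRectSubPix(f["color"],(1,1),tuple(map(float,p)))[0,0])
```

```text
a 0 T x 228.2 236.2 y 197.9 205.1
a 0 S x 258.7 265.4 y 182.5 189.8
a 65 T x 225.7 234.1 y 205.5 212.8
a 65 S x 250.3 257.1 y 176.3 183.8
b 0 T x 249.9 258.0 y 199.5 206.6
b 0 S x 269.0 276.0 y 195.8 203.3
b 65 T x 248.3 256.6 y 207.1 214.4
b 65 S x 260.6 267.7 y 189.8 197.6
T -14 [254.4 197.9] [178 177 174]
T -8 [254.3 198.6] [155 155 157]
T -2 [254.1 199.3] [116 119 130]
T 4 [254. 200.] [58 68 94]
T 10 [253.9 200.6] [32 50 88]
T 16 [253.7 201.3] [19 43 85]
T 22 [253.6 202. ] [19 44 86]
T 28 [253.5 202.7] [20 42 86]
T 34 [253.3 203.4] [20 43 87]
T 40 [253.2 204.1] [21 45 87]
T 46 [253.  204.8] [29 48 90]
T 52 [252.9 205.5] [38 54 95]
T 58 [252.8 206.2] [45 59 96]
T 64 [252.6 207. ] [52 62 93]
T 70 [252.4 209.4] [42 46 54]
T 76 [252.3 210.1] [44 51 55]
T 82 [252.  212.9] [26 28 29]
T 88 [251.9 213.6] [27 31 31]
T 94 [251.8 214.4] [42 45 45]
T 100 [251.6 215.1] [71 70 71]
T 106 [251.5 215.9] [101 100 100]
S -14 [277.1 198. ] [183 183 185]
S -8 [276.3 197.5] [151 154 163]
S -2 [275.6 196.9] [126 134 151]
S 4 [274.9 196.4] [120 131 150]
S 10 [274.1 195.9] [ 98 110 135]
S 16 [273.4 195.3] [105 114 137]
S 22 [272.6 194.8] [ 99 108 133]
S 28 [271.9 194.2] [105 114 134]
S 34 [271.1 193.7] [ 97 109 133]
S 40 [270.4 193.1] [ 97 107 133]
S 46 [269.6 192.6] [ 97 106 133]
S 52 [268.8 192. ] [102 110 133]
S 58 [268.  191.5] [100 109 136]
S 64 [267.3 190.9] [107 114 134]
S 70 [265.1 191.6] [74 78 82]
S 76 [264.3 191.1] [82 84 88]
S 82 [261.9 192.1] [46 49 53]
S 88 [261.1 191.5] [47 49 49]
S 94 [260.3 190.9] [48 49 51]
S 100 [259.5 190.4] [89 89 91]
S 106 [258.6 189.8] [140 139 138]
```

Run:
```python
from h import *
from cell import env
print({k:getattr(env,k) for k in dir(env) if not k.startswith('_')})
S=cam("scene0");T=cam("top0")
tip=np.array([551,239.3,70.6])
for k in(-22,22): print(proj(S,tip+k*YR),proj(T,tip+k*YR))
```

```text
{'MotionError': <class 'cell.MotionError'>, 'tips_ahead': 22.0}
[256.01363987 184.81590517] [235.49643319 209.98907803]
[251.04206676 178.27848149] [224.43117154 209.16752707]
```

Top view: bottle_a's whole cylinder is visible beyond the fingers and the opening has settled at about 23 mm, so the fingers are on the 24 mm collar. I'll grip more firmly and see if that holds.

Emit:
send_rows:
  targets:
    - [0,0,0,0,0,0,0.7]
    - [0,0,0,0,0,0,0.7]
    - [0,0,0,0,0,0,0.7]
    - [0,0,0,0,0,0,0.7]
    - [0,0,0,0,0,0,0.7]
  grip_force: 25

```text
time_s: 9.35
tool_pos: [543.9, 239.7, 91.3]
eef_rot: [[0.938, -0.068, 0.341], [-0.064, -0.998, -0.025], [0.342, 0.002, -0.94]]
wrist_force: [-0.2, 0.2, -1.3]
gripper_width: 23.0
gripper_force: 22.8
```

Emit:
send_rows:
  targets:
    - [-0.005,0,-0.018,0,0,0,0.7]
    - [-0.01,0,-0.037,0,0,0,0.7]
    - [-0.015,0,-0.056,0,0,0,0.7]
    - [-0.021,0,-0.077,0,0,0,0.7]
    - [-0.021,0,-0.077,0,0,0,0.7]

```text
time_s: 9.77
tool_pos: [532.4, 241.5, 109.3]
eef_rot: [[0.937, -0.067, 0.342], [-0.063, -0.998, -0.023], [0.343, -0.0, -0.939]]
wrist_force: [-1.1, 0.5, -1.3]
gripper_width: 22.8
gripper_force: 22.8
```

Run:
```python
from h import *
f,g=cam("top"),cam("scene")
print("amber now",blobs(f,amber,218,190,55,35),blobs(g,amber,250,170,30,40))
goto(*grasp(FA,20,120))
```

```text
amber now [([229.78, 205.0], [9, 11, 7, 9, 37]), ([254.26, 204.55], [33, 10, 7, 11, 42])] [([260.2, 179.6], [9, 7, 3, 7, 10]), ([269.47, 196.06], [14, 22, 12, 10, 36])]
t 9.87 pos [532.5 241.3 108.5] F [-0.9  0.8 -0.5] w 22.8 q [ 50.  10. -49.  41. -25.   0.]
 dmm [ 51.5   1.4 -73.8] norm [ 0.2059  0.0058 -0.2952] deg [-0.  -0.   0.1] norm [-0.0001 -0.0001  0.0004] rows>= 2.1578493762240716
```

The bottle now moves with the tool (22.8 mm, a stable collar grip). Lifting it clear.

Emit:
send_rows:
  targets:
    - [0.025,0,-0.07,0,0,0,0.7]
    - [0.06,0,-0.16,0,0,0,0.7]
    - [0.095,0,-0.26,0,0,0,0.7]
    - [0.13,0,-0.36,0,0,0,0.7]
    - [0.165,0,-0.451,0,0,0,0.7]

```text
time_s: 10.28
tool_pos: [532.4, 241.0, 229.3]
eef_rot: [[0.938, -0.068, 0.341], [-0.063, -0.998, -0.024], [0.342, 0.001, -0.94]]
wrist_force: [0.0, 0.6, -0.3]
gripper_width: 22.7
gripper_force: 22.8
```

```bash
cat >> h.py <<'E'
def upz(deg): return -np.sin(np.radians(deg))*XT-np.array([0,0,np.cos(np.radians(deg))])
E
python3 - <<'E'
from h import *
goto(tray(0,-75,230),rot(-YT,upz(15)))
E
```

```text
t 10.28 pos [532.4 241.  229.3] F [ 0.   0.6 -0.3] w 22.7 q [ 53.   2. -35.  24. -45.  17.]
 dmm [  3.7 462.8   0.9] norm [0.0146 1.8514 0.0038] deg [ -0.4 -34.9  10.5] norm [-0.0011 -0.0969  0.0291] rows>= 11.099593657460666
```

Emit:
send_rows:
  targets:
    - [0.001,0.123,0,0,-0.0097,0.003,0.7]
    - [0.002,0.247,0,0,-0.0194,0.006,0.7]
    - [0.003,0.37,0,0,-0.029,0.0087,0.7]
    - [0.004,0.494,0,0,-0.0388,0.0117,0.7]
    - [0.005,0.617,0.001,-0.0005,-0.0485,0.0146,0.7]

```text
time_s: 10.7
tool_pos: [523.2, 86.3, 229.1]
eef_rot: [[0.987, -0.157, 0.044], [-0.158, -0.987, 0.009], [0.042, -0.016, -0.999]]
wrist_force: [0.5, 1.5, -0.4]
gripper_width: 22.8
gripper_force: 23.0
```

Run:
```python
from h import *
goto(tray(0,-75,230),rot(-YT,upz(15)))
```

```text
t 10.7 pos [523.2  86.3 229.1] F [ 0.5  1.5 -0.4] w 22.8 q [ 31.   5. -20.   1. -63.  49.]
 dmm [ 30.3 306.3  -4.5] norm [ 0.1214  1.2252 -0.0182] deg [ -0.3 -17.3   5.2] norm [-0.0009 -0.0482  0.0146] rows>= 7.382185576884987
```

Emit:
send_rows:
  targets:
    - [0.012,0.123,-0.002,0,-0.0097,0.003,0.7]
    - [0.024,0.247,-0.004,0,-0.0194,0.006,0.7]
    - [0.036,0.37,-0.006,0,-0.029,0.0087,0.7]
    - [0.048,0.494,-0.008,0,-0.0388,0.0117,0.7]
    - [0.06,0.612,-0.009,-0.0009,-0.0482,0.0146,0.7]

```text
time_s: 11.12
tool_pos: [514.0, -68.3, 229.4]
eef_rot: [[0.936, -0.247, -0.251], [-0.239, -0.969, 0.063], [-0.259, 0.001, -0.966]]
wrist_force: [0.4, 0.3, -0.8]
gripper_width: 22.6
gripper_force: 23.1
```

Run:
```python
from h import *
goto(tray(0,-75,230),rot(-YT,upz(15)))
```

```text
t 11.12 pos [514.  -68.3 229.4] F [ 0.4  0.3 -0.8] w 22.6 q [  9.  15.  -6.  -6. -83.  68.]
 dmm [ 27.7 150.2  -7.9] norm [ 0.1109  0.6009 -0.0315] deg [ 0.   0.  -0.1] norm [ 0.0001  0.0001 -0.0004] rows>= 3.6680794231823106
```

Emit:
send_rows:
  targets:
    - [0.025,0.13,-0.007,0,0,0,0.7]
    - [0.05,0.27,-0.014,0,0,0,0.7]
    - [0.075,0.41,-0.022,0,0,0,0.7]
    - [0.1,0.54,-0.028,0,0,0,0.7]
    - [0.111,0.601,-0.0315,0,0,0,0.7]

```text
time_s: 11.53
tool_pos: [504.3, -222.7, 229.2]
eef_rot: [[0.936, -0.248, -0.251], [-0.241, -0.969, 0.062], [-0.258, 0.003, -0.966]]
wrist_force: [0.4, 0.6, -0.3]
gripper_width: 23.0
gripper_force: 23.1
```

Emit:
send_rows:
  targets:
    - [0,0,0,0,0,0,0.7]
    - [0,0,0,0,0,0,0.7]
    - [0,0,0,0,0,0,0.7]
    - [0,0,0,0,0,0,0.7]
    - [0,0,0,0,0,0,0.7]

```text
time_s: 11.95
tool_pos: [505.3, -218.4, 230.0]
eef_rot: [[0.937, -0.245, -0.249], [-0.237, -0.97, 0.061], [-0.257, 0.002, -0.966]]
wrist_force: [-0.3, 0.6, -1.0]
gripper_width: 22.9
gripper_force: 23.1
```

Run:
```python
from h import *
goto(tray(0,-75,230),rot(-YT,upz(15)))
f,g=cam("top"),cam("scene");np.savez("top_p.npz",**f);np.savez("scene_p.npz",**g)
p=read=__import__("cell").read_state()["tool_pos"]
print("tcp px",proj(f,p),proj(g,p),"90 below",proj(f,p-[0,0,90]),proj(g,p-[0,0,90]))
a,b=proj(f,p).astype(int),proj(g,p-[0,0,50]).astype(int)
A=cv2.resize(f["color"][a[1]-25:a[1]+25,a[0]-25:a[0]+25],None,fx=8,fy=8,interpolation=cv2.INTER_CUBIC)
B=cv2.resize(g["color"][b[1]-30:b[1]+40,b[0]-25:b[0]+25],None,fx=8,fy=8,interpolation=cv2.INTER_CUBIC)
print("origins",a-25,b-[25,30])
c=np.zeros((600,800,3),np.uint8);c[:400,:400]=A;c[:560,400:]=B;cv2.imwrite("pics/c5.png",c)
```

```text
t 11.95 pos [ 505.3 -218.4  230. ] F [-0.3  0.6 -1. ] w 22.9 q [ -5.  18.  -3.  -2. -83.  81.]
 dmm [0.2 2.6 0. ] norm [0.0007 0.0104 0.    ] deg [ 0.1 -0.1  0. ] norm [ 0.0003 -0.0003  0.    ] rows>= 0.06275129107523883
tcp px [353.5456139 218.0924451] [315.00329081 235.34826185] 90 below [348.80492247 220.17079759] [313.1121281  252.21768686]
origins [328 193] [288 214]
```

View pics/c5.png

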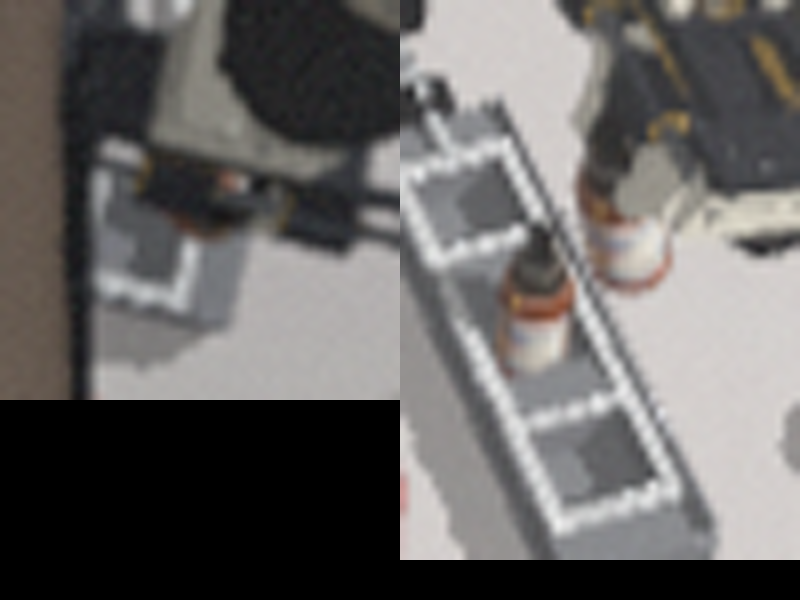

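The bottle is held with its foot at scene crop (632,275), but it leans about 17° towards the robot (it turned in the grip). I'll measure the lean from its edges.

Run:
```python
from h import *
g=np.load("scene_p.npz");x0,y0=307,232
c=g["color"][y0:y0+22,x0:x0+18].astype(int);m=np.where(c[...,2]-c[...,0]>22,2,np.where(dark(c),1,0))
print("\n".join("%3d "%(y0+i)+"".join(".#A"[v] for v in r) for i,r in enumerate(m)))
p=np.array([505.3,-218.4,230]);z=rot(-YT,upz(15))[:,2];G=p+10*z
# model bottle leaning by L towards -XT with collar centre (s=71) at G
for L in(10,15,20):
    a=-np.sin(np.radians(L))*XT+np.array([0,0,np.cos(np.radians(L))]);n=np.cross(YT,a)
    for sh in (8,):
        G=p+sh*z;F=G-71*a
        E=[proj(g,F+s*a+16.5*(np.cos(t)*n+np.sin(t)*YT)) for s in(0,65) for t in np.radians(np.arange(0,360,15))];E=np.array(E)
        k=24;print(L,"foot c",proj(g,F).round(1),"foot x",E[:k,0].min().round(1),E[:k,0].max().round(1),"ymax",E[:k,1].max().round(1),"shoulder x",E[k:,0].min().round(1),E[k:,0].max().round(1),"c",proj(g,F+65*a).round(1))
```

```text
232 ......###.........
233 ......####........
234 .......###........
235 ..................
236 ...A..............
237 ...AA.#...........
238 ...AA.............
239 ....AAA...........
240 ....AAAAA.........
241 .....AAAAAAA......
242 ......AAAAA.......
243 ..................
244 ..................
245 .....AA.......A...
246 .....AAA......A...
247 ......A......AA...
248 ............AA....
249 .AA....A.AAAA.....
250 AAA......AA.......
251 AAA...............
252 AAA...............
253 AA................
10 foot c [316.2 249.1] foot x 311.3 321.2 ymax 253.4 shoulder x 309.3 319.5 c [314.4 238.1]
15 foot c [317.9 248.4] foot x 313.0 322.9 ymax 252.8 shoulder x 309.5 319.6 c [314.5 238. ]
20 foot c [319.6 247.6] foot x 314.8 324.5 ymax 252.0 shoulder x 309.7 319.7 c [314.7 237.9]
```

Run:
```python
from h import *
g=np.load("scene_p.npz")
p=np.array([505.3,-218.4,230]);z=rot(-YT,upz(15))[:,2]
for s0 in(50,57):
 for L in(8,12,16):
    a=-np.sin(np.radians(L))*XT+np.array([0,0,np.cos(np.radians(L))]);n=np.cross(YT,a)
    F=p+3*z-s0*a
    E=np.array([proj(g,F+s*a+16.5*(np.cos(t)*n+np.sin(t)*YT)) for s in(0,65) for t in np.radians(np.arange(0,360,15))])
    k=24;print(s0,L,"foot c",proj(g,F).round(1),"foot x",E[:k,0].min().round(1),E[:k,0].max().round(1),"ymax",E[:k,1].max().round(1),"shoulder x",E[k:,0].min().round(1),E[k:,0].max().round(1),"c",proj(g,F+65*a).round(1))
```

```text
50 8 foot c [315.6 244.8] foot x 310.6 320.7 ymax 249.1 shoulder x 309.2 319.7 c [314.4 233.2]
50 12 foot c [316.6 244.4] foot x 311.6 321.6 ymax 248.8 shoulder x 308.9 319.3 c [314.1 233.3]
50 16 foot c [317.6 244. ] foot x 312.6 322.6 ymax 248.4 shoulder x 308.7 319.0 c [313.8 233.4]
57 8 foot c [315.7 246. ] foot x 310.7 320.8 ymax 250.3 shoulder x 309.3 319.8 c [314.5 234.5]
57 12 foot c [316.9 245.6] foot x 311.9 321.9 ymax 249.9 shoulder x 309.2 319.6 c [314.4 234.6]
57 16 foot c [318.  245.1] foot x 313.0 322.9 ymax 249.5 shoulder x 309.1 319.4 c [314.2 234.6]
```

The model fits with the grasp point 57 mm up the bottle (on the body, as planned) and an 11–12° lean. I'll turn the tool 11.5° more and lower it over the far pocket.

```bash
cat >> h.py <<'E'
def place(y,footz,tilt,x=0,s=57):
    z=upz(tilt); return tray(x,y,footz+s)-3*z,rot(-YT,z)
E
python3 - <<'E'
from h import *
goto(*place(-75,60,26.5))
E
```

```text
t 12.05 pos [ 505.3 -218.6  230.1] F [ 1.2  0.2 -1.8] w 23.3 q [ -5.  18.  -3.  -2. -83.  81.]
 dmm [ 29.8   2.3 106.3] norm [0.1191 0.0092 0.4252] deg [  0.1 -11.6  -0. ] norm [ 0.0003 -0.0323 -0.    ] rows>= 2.6480476655468856
```

Emit:
send_rows:
  targets:
    - [0.02,0.002,0.08,0,-0.0065,0,0.7]
    - [0.04,0.004,0.16,0,-0.013,0,0.7]
    - [0.065,0.006,0.25,0,-0.0195,0,0.7]
    - [0.095,0.008,0.34,0,-0.026,0,0.7]
    - [0.119,0.009,0.425,0,-0.0323,0,0.7]

```text
time_s: 12.47
tool_pos: [506.2, -221.6, 118.7]
eef_rot: [[0.867, -0.245, -0.434], [-0.22, -0.969, 0.108], [-0.448, 0.002, -0.894]]
wrist_force: [1.4, 0.7, -1.5]
gripper_width: 22.9
gripper_force: 23.1
```

Emit:
send_rows:
  targets:
    - [0,0,0,0,0,0,0.7]
    - [0,0,0,0,0,0,0.7]
    - [0,0,0,0,0,0,0.7]
    - [0,0,0,0,0,0,0.7]
    - [0,0,0,0,0,0,0.7]

```text
time_s: 12.88
tool_pos: [506.6, -222.1, 121.6]
eef_rot: [[0.869, -0.246, -0.43], [-0.221, -0.969, 0.107], [-0.443, 0.002, -0.897]]
wrist_force: [-0.2, -0.9, -0.3]
gripper_width: 22.8
gripper_force: 23.1
```

Run:
```python
from h import *
goto(*place(-75,60,26.5))
f,g=cam("top"),cam("scene");np.savez("top_p.npz",**f);np.savez("scene_p.npz",**g)
p=__import__("cell").read_state()["tool_pos"];F=p+3*upz(26.5)-[0,0,57]
k=24
for l,f in(("T",f),("S",g)):
    E=np.array([proj(f,F+[16.5*np.cos(t),16.5*np.sin(t),s]) for s in(0,65) for t in np.radians(np.arange(0,360,15))])
    print(l,"foot",proj(f,F).round(1),E[:k].min(0).round(1),E[:k].max(0).round(1),"shoulder",E[k:].min(0).round(1),E[k:].max(0).round(1))
    q=proj(f,F).astype(int);x0,y0=q-[12,16]
    c=f["color"][y0:y0+24,x0:x0+26].astype(int);m=np.where(c[...,2]-c[...,0]>22,2,np.where(dark(c),1,0))
    print(x0);print("\n".join("%3d "%(y0+i)+"".join(".#A"[v] for v in r) for i,r in enumerate(m)))
```

```text
t 12.88 pos [ 506.6 -222.1  121.6] F [-0.2 -0.9 -0.3] w 22.8 q [ -6.  31.  -2.  -4. -84.  83.]
 dmm [ 0.3 -0.6  2. ] norm [ 0.0012 -0.0024  0.008 ] deg [ 0.1 -0.2 -0.1] norm [ 0.0002 -0.0006 -0.0002] rows>= 0.050821306039181384
T foot [345.9 221.9] [341.8 217.7] [350. 226.] shoulder [344.6 216.2] [353.3 224.9]
333
205 .A....####................
206 .A....####................
207 ..AA..####................
208 ......##.##...............
209 .A.A..#...#A###...........
210 ......#....AAAAA.##.......
211 .A....#...###.AAA.A..#....
212 A..A..##..#######........#
213 AA....##..########........
214 A..A......########........
215 ..AAA....#########........
216 AA.A......#######.........
217 A.A.AA........###.....#...
218 A.............####...##...
219 .A............######.#....
220 ..............########....
221 .............########.....
222 A.AAA.......AA#.#.##......
223 A.AA.A.......AA...........
224 ...A..........AAA.........
225 ...AA.........AA..........
226 AA..A.....................
227 AAAAA.....................
228 .A.A.A....................
S foot [312.1 266.3] [307.3 262.4] [316.8 270.4] shoulder [308.4 251.3] [318.2 259.4]
300
250 .AA....AA....####...##.AAA
251 .AAAAAAAAA..####......AA..
252 .AAAAAAAAA..####......AA..
253 .AAAAAAAA...###...........
254 ...AAAAA....###...........
255 A........A......#.........
256 AA......AA................
257 AA.......A..#.............
258 A........AA...............
259 .........AAAA.............
260 .........AAAAA............
261 .........AAAAA............
262 ...........AAAAA..........
263 ..........................
264 ........A.................
265 ........AAA...............
266 ........AAAA..............
267 ................A.........
268 ........A......AA.........
269 .............AAA..........
270 ...........AAAA...........
271 ..........................
272 ..........................
273 ..........................
```

The bottle is upright over the pocket and matches the model within a pixel. Lowering it.

Emit:
send_rows:
  targets:
    - [0.02,-0.001,0.04,0,0,0,0.7]
    - [0.04,-0.002,0.08,0,0,0,0.7]
    - [0.055,-0.002,0.115,0,0,0,0.7]
    - [0.07,-0.0025,0.145,0,0,0,0.7]
    - [0.0815,-0.0025,0.165,0,0,0,0.7]

```text
time_s: 13.4
tool_pos: [504.9, -221.3, 71.7]
eef_rot: [[0.866, -0.246, -0.435], [-0.221, -0.969, 0.109], [-0.449, 0.002, -0.894]]
wrist_force: [-0.4, 0.2, -0.3]
gripper_width: 23.1
gripper_force: 23.1
```

Emit:
send_rows:
  targets:
    - [0,0,0,0,0,0,0.7]
    - [0,0,0,0,0,0,0.7]
    - [0.0027,0,0.0054,0,0,0,0.7]
    - [0.0053,0,0.0108,0,0,0,0.7]
    - [0.008,0,0.016,0,0,0,0.7]

```text
time_s: 13.82
tool_pos: [506.0, -221.5, 69.3]
eef_rot: [[0.867, -0.246, -0.432], [-0.221, -0.969, 0.108], [-0.446, 0.002, -0.895]]
wrist_force: [0.5, -1.0, -0.8]
gripper_width: 23.0
gripper_force: 23.1
```

Run:
```python
from h import *
goto(*place(-75,6,26.5))
```

```text
t 13.82 pos [ 506.  -221.5   69.3] F [ 0.5 -1.  -0.8] w 23.0 q [ -6.  34.  -4.  -4. -79.  83.]
 dmm [ 1.6 -0.2  3.3] norm [ 0.0065 -0.0009  0.0131] deg [ 0.1 -0.  -0.1] norm [ 0.0002 -0.0001 -0.0002] rows>= 0.08796654658265882
```

Emit:
send_rows:
  targets:
    - [0.0018,0,0.0036,0,0,0,0.7]
    - [0.0035,0,0.0072,0,0,0,0.7]
    - [0.0053,0,0.0108,0,0,0,0.7]
    - [0.007,0,0.0143,0,0,0,0.7]
    - [0.007,0,0.0143,0,0,0,0.7]

```text
time_s: 14.23
tool_pos: [505.8, -221.9, 68.6]
eef_rot: [[0.867, -0.244, -0.433], [-0.22, -0.97, 0.107], [-0.446, 0.003, -0.895]]
wrist_force: [-2.2, 2.3, 21.7]
gripper_width: 23.1
gripper_force: 24.9
```

Emit:
send_rows:
  targets:
    - [0.0013,0,0.0027,0,0,0,0.7]
    - [0.0026,0,0.0054,0,0,0,0.7]
    - [0.0026,0,0.0054,0,0,0,0.7]
    - [0.0026,0,0.0054,0,0,0,0.7]
    - [0.0026,0,0.0054,0,0,0,0.7]

```text
time_s: 14.65
tool_pos: [505.9, -222.0, 68.5]
eef_rot: [[0.868, -0.244, -0.433], [-0.22, -0.97, 0.106], [-0.446, 0.003, -0.895]]
wrist_force: [-2.1, 4.9, 28.2]
gripper_width: 23.1
gripper_force: 26.0
```

Emit:
send_rows:
  targets:
    - [-0.0025,0,-0.005,0,0,0,0.7]
    - [-0.005,0,-0.01,0,0,0,0.7]
    - [-0.0055,0,-0.011,0,0,0,0.7]
    - [-0.0055,0,-0.011,0,0,0,0.7]
    - [-0.0055,0,-0.011,0,0,0,0.7]

```text
time_s: 15.07
tool_pos: [505.7, -221.8, 68.7]
eef_rot: [[0.867, -0.245, -0.433], [-0.221, -0.969, 0.107], [-0.446, 0.002, -0.895]]
wrist_force: [-0.8, 1.8, 10.5]
gripper_width: 23.1
gripper_force: 24.9
```

Emit:
send_rows:
  targets:
    - [0,0,0,0,0,0,0.2]
    - [0,0,0,0,0,0,0]
    - [0,0,0,0,0,0,-0.25]
    - [0,0,0,0,0,0,-0.25]
    - [0,0,0,0,0,0,-0.25]

```text
time_s: 15.48
tool_pos: [505.7, -221.5, 66.5]
eef_rot: [[0.867, -0.246, -0.433], [-0.221, -0.969, 0.108], [-0.447, 0.002, -0.895]]
wrist_force: [0.2, 0.3, 0.5]
gripper_width: 50.5
gripper_force: 0.0
```

Emit:
send_rows:
  targets:
    - [0,0,0,0,0,0,-0.25]
    - [0,0,0,0,0,0,-0.25]
    - [0,0,0,0,0,0,-0.25]
    - [0,0,0,0,0,0,-0.25]
    - [0,0,0,0,0,0,-0.25]

```text
time_s: 15.9
tool_pos: [505.7, -221.5, 66.7]
eef_rot: [[0.867, -0.246, -0.433], [-0.221, -0.969, 0.108], [-0.447, 0.002, -0.895]]
wrist_force: [-0.3, 0.2, -0.3]
gripper_width: 54.7
gripper_force: 0.0
```

Run:
```python
from h import *
goto(*place(-75,26,26.5))
f,g=cam("top"),cam("scene")
F=tray(0,-75,6);k=24
for l,f in(("S",g),):
    E=np.array([proj(f,F+[16.5*np.cos(t),16.5*np.sin(t),s]) for s in(0,65) for t in np.radians(np.arange(0,360,15))])
    print(l,"foot",proj(f,F).round(1),E[:k].min(0).round(1),E[:k].max(0).round(1),"shoulder",E[k:].min(0).round(1),E[k:].max(0).round(1))
    q=proj(f,F).astype(int);x0,y0=q-[12,20]
    c=f["color"][y0:y0+26,x0:x0+26].astype(int);m=np.where(c[...,2]-c[...,0]>22,2,np.where(dark(c),1,0))
    print(x0);print("\n".join("%3d "%(y0+i)+"".join(".#A"[v] for v in r) for i,r in enumerate(m)))
```

```text
t 15.9 pos [ 505.7 -221.5   66.7] F [-0.3  0.2 -0.3] w 54.7 q [ -6.  34.  -4.  -4. -78.  83.]
 dmm [ -8.2  -0.2 -17.2] norm [-0.0328 -0.0008 -0.0687] deg [ 0.1  0.  -0.1] norm [ 0.0002  0.0001 -0.0002] rows>= 0.45635826130149887
S foot [310.9 275.1] [306.3 271.1] [315.5 279. ] shoulder [307.3 260.7] [316.9 268.7]
298
255 ..A..........###..........
256 ..AA.........##...........
257 ..AA.........##..........#
258 ..A..........##......#....
259 .............##......##...
260 .............###.....#....
261 .............###......#...
262 .............###.......#..
263 .............###.......#..
264 .........................A
265 ..........A............#.A
266 .........AA.##...A.......A
267 .........AAA.....A........
268 .........AAAAAAAAA........
269 ..........AAAAAAA.........
270 ..........AAAAAAA.........
271 ...........AAAAA..........
272 ..........................
273 .........A................
274 .........AAA..............
275 ..........AA..............
276 ..........................
277 ..........................
278 ..........................
279 ..........................
280 ..........................
```

Bottle_a stands in the far pocket. Retreating and going for bottle_b.

Emit:
send_rows:
  targets:
    - [-0.02,0,-0.04,0,0,0,-0.25]
    - [-0.07,0,-0.14,0,0,0,-0.25]
    - [-0.135,0,-0.27,0,0,0,-0.25]
    - [-0.2,0.001,-0.4,0,0,0,-0.25]
    - [-0.268,0.001,-0.537,0,0,0,-0.25]

```text
time_s: 16.42
tool_pos: [505.2, -221.5, 219.0]
eef_rot: [[0.867, -0.246, -0.434], [-0.221, -0.969, 0.108], [-0.447, 0.002, -0.895]]
wrist_force: [0.9, -0.0, -0.5]
gripper_width: 55.2
gripper_force: 0.0
```

Run:
```python
from h import *
goto(*grasp(FB,20,110))
f,g=cam("top"),cam("scene")
print(blobs(f,amber,330,205,30,30),blobs(g,amber,298,245,25,40),blobs(g,dark,298,245,25,40))
print([proj(g,tray(0,y,z)).round(1).tolist() for y in(-75,0) for z in(40,71,95)])
```

```text
t 16.42 pos [ 505.2 -221.5  219. ] F [ 0.9 -0.  -0.5] w 55.2 q [ -6.  26.   5.  -4. -95.  82.]
 dmm [ -28.7 -370.4   51. ] norm [-0.1148 -1.4814  0.2039] deg [ -0.5  46.4 -10.5] norm [-0.0013  0.129  -0.0292] rows>= 8.99143484336339
[] [([305.33, 251.78], [3, 4, 9, 6, 27]), ([312.59, 268.72], [11, 20, 8, 7, 29])] [([312.17, 260.17], [13, 14, 3, 3, 6]), ([312.0, 263.0], [13, 18, 3, 1, 3])]
[[311.5, 269.7], [312.1, 264.6], [312.6, 260.6], [303.5, 253.2], [303.9, 248.1], [304.3, 244.0]]
```

Bottle_a is centred: its bulb is at scene (312.2,260.2) against (312.6,260.6) expected.

```bash
cat >> h.py <<'E'
def plan(wps):
    """print per-call normalised shift+turn through the poses wps, from the present one"""
    from cell import read_state
    s=read_state();p,A=s["tool_pos"],s["eef_rot"]
    for q,B in wps:
        print(np.r_[A.T@(q-p)/250,Ro.from_matrix(A.T@B).as_rotvec(degrees=True)/360].round(4).tolist()); p,A=q,B
E
python3 - <<'E'
from h import *
from cell import read_state
from scipy.spatial.transform import Slerp
s=read_state();p,A=s["tool_pos"],s["eef_rot"];q,B=grasp(FB,20,110)
sl=Slerp([0,1],Ro.from_matrix([A,B]))
plan([(p+(q-p)*t,sl(t).as_matrix()) for t in(1/3,2/3,1)]+[grasp(FB,20,0)])
E
```

```text
[-0.0398, -0.4946, 0.0753, -0.0004, 0.0423, -0.0097]
[-0.0283, -0.4968, 0.0651, -0.0004, 0.0423, -0.0097]
[-0.0143, -0.4983, 0.0583, -0.0004, 0.0423, -0.0097]
[-0.1505, 0.0, 0.4135, -0.0, 0.0, -0.0]
```

Emit:
send_rows:
  targets:
    - [-0.008,-0.099,0.015,0,0.0085,-0.002,-0.25]
    - [-0.016,-0.198,0.03,0,0.017,-0.004,-0.25]
    - [-0.024,-0.297,0.045,0,0.0254,-0.0058,-0.25]
    - [-0.032,-0.396,0.06,0,0.0338,-0.0078,-0.25]
    - [-0.0398,-0.4946,0.0753,-0.0004,0.0423,-0.0097,-0.25]

```text
time_s: 16.93
tool_pos: [519.6, -96.4, 205.2]
eef_rot: [[0.964, -0.189, -0.185], [-0.182, -0.982, 0.052], [-0.191, -0.016, -0.981]]
wrist_force: [0.5, 0.3, 1.0]
gripper_width: 54.8
gripper_force: 0.0
```

Emit:
send_rows:
  targets:
    - [-0.006,-0.099,0.013,0,0.0085,-0.002,-0.25]
    - [-0.0115,-0.198,0.026,0,0.017,-0.004,-0.25]
    - [-0.017,-0.297,0.039,0,0.0254,-0.0058,-0.25]
    - [-0.0225,-0.396,0.052,0,0.0338,-0.0078,-0.25]
    - [-0.0283,-0.4968,0.0651,-0.0004,0.0423,-0.0097,-0.25]

```text
time_s: 17.35
tool_pos: [533.3, 28.0, 192.8]
eef_rot: [[0.989, -0.128, 0.076], [-0.129, -0.992, 0.009], [0.074, -0.019, -0.997]]
wrist_force: [0.7, 1.0, 0.1]
gripper_width: 54.9
gripper_force: 0.0
```

Emit:
send_rows:
  targets:
    - [-0.003,-0.099,0.012,0,0.0085,-0.002,-0.25]
    - [-0.006,-0.198,0.024,0,0.017,-0.004,-0.25]
    - [-0.009,-0.297,0.035,0,0.0254,-0.0058,-0.25]
    - [-0.012,-0.396,0.046,0,0.0338,-0.0078,-0.25]
    - [-0.0143,-0.4983,0.0583,-0.0004,0.0423,-0.0097,-0.25]

```text
time_s: 17.77
tool_pos: [546.5, 153.0, 180.4]
eef_rot: [[0.94, -0.069, 0.334], [-0.066, -0.998, -0.018], [0.334, -0.005, -0.942]]
wrist_force: [1.9, -0.9, 0.2]
gripper_width: 54.6
gripper_force: 0.0
```

Emit:
send_rows:
  targets:
    - [0,0,0,0,0,0,-0.25]
    - [0,0,0,0,0,0,-0.25]
    - [0,0,0,0,0,0,-0.25]
    - [0,0,0,0,0,0,-0.25]
    - [0,0,0,0,0,0,-0.25]

```text
time_s: 18.18
tool_pos: [547.1, 150.4, 179.4]
eef_rot: [[0.941, -0.072, 0.33], [-0.069, -0.997, -0.021], [0.331, -0.003, -0.944]]
wrist_force: [0.1, 0.6, 1.0]
gripper_width: 55.0
gripper_force: 0.0
```

Run:
```python
from h import *
goto(*grasp(FB,20,0))
```

```text
t 18.18 pos [547.1 150.4 179.4] F [0.1 0.6 1. ] w 55.0 q [ 43.   3. -41.  25. -35.  24.]
 dmm [-32.2   1.2  98.8] norm [-0.1287  0.0046  0.3953] deg [-0.1  0.7 -0.2] norm [-0.0003  0.0019 -0.0005] rows>= 2.492288084745617
```

Emit:
send_rows:
  targets:
    - [-0.026,0.001,0.08,0,0.0005,0,-0.25]
    - [-0.052,0.002,0.16,0,0.001,0,-0.25]
    - [-0.078,0.003,0.24,0,0.0015,0,-0.25]
    - [-0.105,0.004,0.32,0,0.0019,0,-0.25]
    - [-0.1287,0.0046,0.3953,-0.0003,0.0019,-0.0005,-0.25]
  grip_force: 20

```text
time_s: 18.6
tool_pos: [549.5, 148.9, 78.8]
eef_rot: [[0.937, -0.07, 0.342], [-0.066, -0.998, -0.025], [0.342, 0.001, -0.94]]
wrist_force: [1.7, -1.2, 0.7]
gripper_width: 54.9
gripper_force: 0.0
```

Emit:
send_rows:
  targets:
    - [0,0,0,0,0,0,-0.25]
    - [0,0,0,0,0,0,-0.25]
    - [0,0,0,0,0,0,-0.25]
    - [0,0,0,0,0,0,-0.25]
    - [0,0,0,0,0,0,0.2]

```text
time_s: 19.02
tool_pos: [551.5, 149.6, 82.3]
eef_rot: [[0.936, -0.07, 0.346], [-0.066, -0.998, -0.024], [0.347, -0.001, -0.938]]
wrist_force: [0.5, 0.5, -0.1]
gripper_width: 51.9
gripper_force: 0.0
```

Run:
```python
from h import *
goto(*grasp(FB,20,0))
```

```text
t 19.02 pos [551.5 149.6  82.3] F [ 0.5  0.5 -0.1] w 51.9 q [ 34.  10. -56.  57. -15.  -2.]
 dmm [-4.3  0.4  5.6] norm [-0.0172  0.0016  0.0224] deg [-0.  -0.3 -0. ] norm [-0.0001 -0.0008 -0.0001] rows>= 0.16962735636695542
```

Joint 3 is at -56° and the tool stopped 7 mm short. A smaller tilt (11°) will relieve it.

Run:
```python
from h import *
goto(*grasp(FB,11,0,57))
```

```text
t 19.02 pos [551.5 149.6  82.3] F [ 0.5  0.5 -0.1] w 51.9 q [ 34.  10. -56.  57. -15.  -2.]
 dmm [-3.8  0.4  5.6] norm [-0.0153  0.0016  0.0226] deg [-0.  -9.3 -0. ] norm [-0.0001 -0.0258 -0.0001] rows>= 1.2967293857849997
```

Emit:
send_rows:
  targets:
    - [0,0,0,0,-0.007,0,-0.25]
    - [0,0,0,0,-0.014,0,-0.25]
    - [0,0,0,0,-0.021,0,-0.25]
    - [0,0,0,0,-0.0258,0,-0.25]
    - [0,0,0,0,-0.0258,0,-0.25]

```text
time_s: 19.43
tool_pos: [550.5, 153.2, 81.3]
eef_rot: [[0.98, -0.069, 0.185], [-0.069, -0.998, -0.007], [0.185, -0.006, -0.983]]
wrist_force: [1.8, 1.4, 0.8]
gripper_width: 54.4
gripper_force: 0.0
```

Run:
```python
from h import *
goto(*grasp(FB,11,0,57))
```

```text
t 19.43 pos [550.5 153.2  81.3] F [1.8 1.4 0.8] w 54.4 q [ 40.  14. -37.  13. -32.  35.]
 dmm [-1.5  3.9  5.5] norm [-0.0058  0.0156  0.022 ] deg [-0.3  0.3 -0. ] norm [-0.0009  0.0009 -0.0001] rows>= 0.1654600738405181
```

Emit:
send_rows:
  targets:
    - [-0.005,0.008,0.01,0,0,0,-0.25]
    - [-0.012,0.015,0.022,0,0,0,-0.25]
    - [-0.012,0.015,0.022,0,0,0,-0.25]
    - [-0.012,0.015,0.022,0,0,0,-0.25]
    - [-0.012,0.015,0.022,0,0,0,-0.25]

```text
time_s: 19.85
tool_pos: [547.9, 144.5, 74.7]
eef_rot: [[0.98, -0.069, 0.188], [-0.068, -0.998, -0.016], [0.189, 0.002, -0.982]]
wrist_force: [0.4, -0.6, 0.1]
gripper_width: 54.7
gripper_force: 0.0
```

Emit:
send_rows:
  targets:
    - [0,0,0,0,0,0,0.1]
    - [0,0,0,0,0,0,0.2]
    - [0,0,0,0,0,0,0.3]
    - [0,0,0,0,0,0,0.5]
    - [0,0,0,0,0,0,0.5]

```text
time_s: 20.27
tool_pos: [548.9, 146.0, 75.4]
eef_rot: [[0.979, -0.069, 0.19], [-0.068, -0.998, -0.013], [0.19, 0.0, -0.982]]
wrist_force: [-4.7, 4.4, 7.1]
gripper_width: 26.9
gripper_force: 12.9
```

Run:
```python
from h import *
goto(*grasp(FB,11,0,57))
f,g=cam("top"),cam("scene")
print(blobs(f,amber,243,190,25,30),blobs(g,amber,255,180,35,30))
```

```text
t 20.27 pos [548.9 146.   75.4] F [-4.7  4.4  7.1] w 26.9 q [ 39.  14. -39.  15. -30.  34.]
 dmm [ 0.7 -3.4 -0.1] norm [ 0.0028 -0.0136 -0.0005] deg [0. 0. 0.] norm [0.     0.0001 0.0001] rows>= 0.0833908762209551
[([255.27, 201.0], [10, 10, 5, 3, 11])] [([274.67, 200.17], [19, 18, 2, 5, 6])]
```

Emit:
send_rows:
  targets:
    - [0,-0.006,0,0,0,0,0.5]
    - [0,-0.012,0,0,0,0,0.6]
    - [0,-0.014,0,0,0,0,0.7]
    - [0,-0.014,0,0,0,0,0.7]
    - [0,-0.014,0,0,0,0,0.7]

```text
time_s: 20.78
tool_pos: [548.6, 148.5, 74.9]
eef_rot: [[0.98, -0.07, 0.188], [-0.068, -0.998, -0.015], [0.189, 0.002, -0.982]]
wrist_force: [0.5, -2.0, 4.3]
gripper_width: 26.0
gripper_force: 18.1
```

Run:
```python
from h import *
goto(*grasp(FB,11,0,57))
p,R=grasp(FB,11,0,57)
print("AX in tool",(R.T@AX).round(3))
f,g=cam("top"),cam("scene")
print(blobs(f,amber,243,190,25,30),blobs(g,amber,255,180,35,30))
```

```text
t 20.78 pos [548.6 148.5  74.9] F [ 0.5 -2.   4.3] w 26.0 q [ 40.  14. -39.  15. -31.  34.]
 dmm [ 1.2 -0.8 -0.5] norm [ 0.0049 -0.0034 -0.0019] deg [0.1 0.1 0. ] norm [0.0003 0.0003 0.0001] rows>= 0.03748524766595671
AX in tool [-0.407  0.    -0.914]
[([254.89, 201.11], [10, 10, 4, 3, 9])] [([274.67, 200.17], [19, 18, 2, 5, 6])]
```

Emit:
send_rows:
  targets:
    - [-0.006,0,-0.014,0,0,0,0.7]
    - [-0.013,0,-0.029,0,0,0,0.7]
    - [-0.02,0,-0.044,0,0,0,0.7]
    - [-0.026,0,-0.058,0,0,0,0.7]
    - [-0.0326,0,-0.073,0,0,0,0.7]

```text
time_s: 21.3
tool_pos: [536.8, 149.8, 91.5]
eef_rot: [[0.98, -0.069, 0.188], [-0.068, -0.998, -0.014], [0.189, 0.001, -0.982]]
wrist_force: [-0.2, 0.2, -1.0]
gripper_width: 23.0
gripper_force: 17.9
```

Emit:
send_rows:
  targets:
    - [-0.006,0,-0.014,0,0,0,0.7]
    - [-0.013,0,-0.029,0,0,0,0.7]
    - [-0.02,0,-0.044,0,0,0,0.7]
    - [-0.026,0,-0.058,0,0,0,0.7]
    - [-0.0326,0,-0.073,0,0,0,0.7]

```text
time_s: 21.72
tool_pos: [525.5, 150.5, 107.9]
eef_rot: [[0.98, -0.069, 0.188], [-0.068, -0.998, -0.014], [0.189, 0.001, -0.982]]
wrist_force: [-0.2, -0.5, -0.9]
gripper_width: 23.1
gripper_force: 17.9
```

Run:
```python
from h import *
goto(*grasp(FB,11,120,57))
f,g=cam("top"),cam("scene")
print(blobs(f,amber,243,190,25,30),blobs(g,amber,255,180,35,30))
```

```text
t 21.72 pos [525.5 150.5 107.9] F [-0.2 -0.5 -0.9] w 23.1 q [ 42.   9. -38.  14. -35.  34.]
 dmm [ 40.5  -0.4 -81.5] norm [ 0.1619 -0.0017 -0.3262] deg [0.1 0.1 0. ] norm [0.0002 0.0003 0.0001] rows>= 2.1832050857632606
[([253.79, 205.12], [9, 13, 5, 6, 24])] [([271.67, 194.17], [16, 12, 2, 5, 6])]
```

Bottle_b follows, with the same stable grip. Lifting it and carrying it towards the near pocket.

Emit:
send_rows:
  targets:
    - [0.015,0,-0.08,0,0,0,0.7]
    - [0.033,0,-0.17,0,0,0,0.7]
    - [0.051,0,-0.265,0,0,0,0.7]
    - [0.069,0,-0.36,0,0,0,0.7]
    - [0.087,0,-0.452,0,0,0,0.7]

```text
time_s: 22.23
tool_pos: [525.6, 150.5, 223.8]
eef_rot: [[0.98, -0.069, 0.188], [-0.068, -0.998, -0.014], [0.189, 0.001, -0.982]]
wrist_force: [0.2, -0.2, -1.2]
gripper_width: 22.9
gripper_force: 17.9
```

Run:
```python
from h import *
from cell import read_state
from scipy.spatial.transform import Slerp
s=read_state();p,A=s["tool_pos"],s["eef_rot"];q,B=place(75,165,28)
print(p,q)
sl=Slerp([0,1],Ro.from_matrix([A,B]))
plan([(p+(q-p)*t,sl(t).as_matrix()) for t in(1/2,1)])
```

```text
[525.61220662 150.51300062 223.81221842] [542.96343501 -75.93709328 224.64884278]
[0.0651, 0.4494, 0.0114, 0.0023, -0.0539, 0.0143]
[0.1034, 0.4417, -0.0238, 0.0023, -0.0539, 0.0143]
```

Emit:
send_rows:
  targets:
    - [0.013,0.09,0.002,0,-0.0108,0.0028,0.7]
    - [0.026,0.18,0.004,0.001,-0.0216,0.0057,0.7]
    - [0.039,0.27,0.007,0.0014,-0.0324,0.0086,0.7]
    - [0.052,0.36,0.009,0.002,-0.0432,0.0115,0.7]
    - [0.0651,0.4494,0.0114,0.0023,-0.0539,0.0143,0.7]

```text
time_s: 22.65
tool_pos: [534.8, 36.8, 223.7]
eef_rot: [[0.976, -0.158, -0.147], [-0.154, -0.987, 0.04], [-0.151, -0.017, -0.988]]
wrist_force: [-0.5, 1.1, -0.4]
gripper_width: 23.1
gripper_force: 18.0
```

Emit:
send_rows:
  targets:
    - [0.021,0.09,-0.005,0,-0.0108,0.0028,0.7]
    - [0.042,0.18,-0.01,0.001,-0.0216,0.0057,0.7]
    - [0.062,0.27,-0.014,0.0014,-0.0324,0.0086,0.7]
    - [0.083,0.36,-0.019,0.002,-0.0432,0.0115,0.7]
    - [0.1034,0.4417,-0.0238,0.0023,-0.0539,0.0143,0.7]

```text
time_s: 23.07
tool_pos: [543.4, -77.3, 223.4]
eef_rot: [[0.854, -0.247, -0.458], [-0.217, -0.969, 0.117], [-0.472, -0.001, -0.881]]
wrist_force: [0.1, 0.7, -1.1]
gripper_width: 23.5
gripper_force: 18.1
```

Emit:
send_rows:
  targets:
    - [0,0,0,0,0,0,0.7]
    - [0,0,0,0,0,0,0.7]
    - [0,0,0,0,0,0,0.7]
    - [0,0,0,0,0,0,0.7]
    - [0,0,0,0,0,0,0.7]

```text
time_s: 23.48
tool_pos: [543.1, -75.0, 224.3]
eef_rot: [[0.857, -0.244, -0.454], [-0.215, -0.97, 0.115], [-0.468, -0.001, -0.884]]
wrist_force: [0.7, 0.9, -0.4]
gripper_width: 23.2
gripper_force: 18.1
```

```bash
cat >> h.py <<'E'
def held(tilts,ss,save=None):
    from cell import read_state
    s=read_state();p,z=s["tool_pos"],s["eef_rot"][:,2];g=cam("scene")
    for s0 in ss:
     for L in tilts:
        a=-np.sin(np.radians(L))*XT+np.array([0,0,np.cos(np.radians(L))]);n=np.cross(YT,a);F=p+3*z-s0*a;k=24
        E=np.array([proj(g,F+s*a+16.5*(np.cos(t)*n+np.sin(t)*YT)) for s in(0,65) for t in np.radians(np.arange(0,360,15))])
        print(s0,L,"foot x",E[:k,0].min().round(1),E[:k,0].max().round(1),"ymax",E[:k,1].max().round(1),"shoulder x",E[k:,0].min().round(1),E[k:,0].max().round(1),"y",E[k:,1].mean().round(1))
    q=proj(g,p-[0,0,50]).astype(int);x0,y0=q-[14,16]
    c=g["color"][y0:y0+30,x0:x0+28].astype(int);m=np.where(c[...,2]-c[...,0]>22,2,np.where(dark(c),1,0))
    print(x0);print("\n".join("%3d "%(y0+i)+"".join(".#A"[v] for v in r) for i,r in enumerate(m)))
    return g,x0,y0
E
python3 - <<'E'
from h import *
goto(*place(75,165,28))
g,x0,y0=held((-8,0,8),(57,))
cv2.imwrite("pics/c6.png",cv2.resize(g["color"][y0-5:y0+45,x0-15:x0+45],None,fx=10,fy=10,interpolation=cv2.INTER_CUBIC))
E
```

```text
t 23.48 pos [543.1 -75.  224.3] F [ 0.7  0.9 -0.4] w 23.2 q [  6.  27.   8.  -9. -98.  71.]
 dmm [-0.1  0.9 -0.3] norm [-0.0002  0.0037 -0.0013] deg [-0.  -0.1  0.1] norm [-0.     -0.0002  0.0002] rows>= 0.023779247787326017
57 -8 foot x 290.4 299.6 ymax 219.4 shoulder x 293.4 302.9 y 202.8
57 0 foot x 292.4 301.8 ymax 219.1 shoulder x 293.0 302.7 y 202.9
57 8 foot x 294.6 303.9 ymax 218.6 shoulder x 292.7 302.4 y 203.0
283
197 ...............#####........
198 .............######.........
199 .............######.........
200 .............###.#..........
201 .............###............
202 ..............##............
203 ............................
204 ............................
205 ...........A..#.............
206 ...........AA.#.............
207 .....#.....AAAA.............
208 .#...#.#...AAAAA........##..
209 #..#........AAAAAAA.....##..
210 .............AAAAA.......#..
211 ....................A.....#.
212 ............................
213 .....###....A..............#
214 .#######....AAA.............
215 ########.....A......AA......
216 #.######............A.......
217 ##....#......A....AAA.......
218 ##............AAAAA.........
219 ............................
220 ............................
221 ............................
222 ............................
223 ............................
224 ............................
225 ......#...#.................
226 .....##.....................
```

View pics/c6.png

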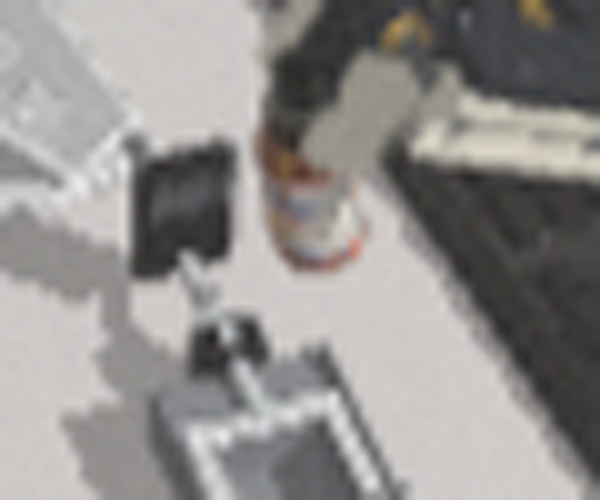

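Bottle_b's foot spans scene columns 294.7–304.5, a lean of about 9°. I'll turn 9° more and lower it over the near pocket.

Run:
```python
from h import *
plan([place(75,60,37)])
```

```text
[0.1986, 0.0042, 0.3703, -0.0, -0.0252, 0.0002]
```

Emit:
send_rows:
  targets:
    - [0.035,0.001,0.07,0,-0.005,0,0.7]
    - [0.075,0.002,0.145,0,-0.01,0,0.7]
    - [0.115,0.003,0.22,0,-0.015,0,0.7]
    - [0.16,0.004,0.3,0,-0.02,0,0.7]
    - [0.1986,0.0042,0.3703,0,-0.0252,0,0.7]

```text
time_s: 23.95
tool_pos: [543.2, -76.1, 118.2]
eef_rot: [[0.774, -0.244, -0.584], [-0.194, -0.97, 0.148], [-0.603, -0.001, -0.798]]
wrist_force: [0.7, 1.1, -0.6]
gripper_width: 23.2
gripper_force: 18.1
```

Emit:
send_rows:
  targets:
    - [0,0,0,0,0,0,0.7]
    - [0,0,0,0,0,0,0.7]
    - [0,0,0,0,0,0,0.7]
    - [0,0,0,0,0,0,0.7]
    - [0,0,0,0,0,0,0.7]

```text
time_s: 24.37
tool_pos: [544.0, -76.7, 120.6]
eef_rot: [[0.776, -0.245, -0.581], [-0.195, -0.97, 0.148], [-0.6, -0.001, -0.8]]
wrist_force: [0.9, 0.1, -0.1]
gripper_width: 22.9
gripper_force: 18.1
```

Run:
```python
from h import *
goto(*place(75,14,37))
held((-4,0,4),(57,))
```

```text
t 24.37 pos [544.  -76.7 120.6] F [ 0.9  0.1 -0.1] w 22.9 q [  4.  37.   8. -11. -96.  74.]
 dmm [27.6 -0.5 38.2] norm [ 0.1105 -0.0018  0.1529] deg [-0.  -0.1  0.1] norm [-0.0001 -0.0004  0.0002] rows>= 1.1310632854060625
57 -4 foot x 291.0 299.9 ymax 238.0 shoulder x 292.7 301.8 y 222.8
57 0 foot x 292.0 300.9 ymax 237.7 shoulder x 292.5 301.7 y 222.9
57 4 foot x 293.0 301.9 ymax 237.5 shoulder x 292.4 301.6 y 222.9
282
216 #########.........###......A
217 ###....#........####.......A
218 ###............####........A
219 ..............####..........
220 ..............###...........
221 ..............###...........
222 ..............###...........
223 ............................
224 ...........A................
225 ......##...AA...............
226 ......##...AAAA.............
227 ......###..AAAAA............
228 ......##...AAAAAA...........
229 ............AAAAAAA.........
230 .............AAAA...........
231 ............................
232 ..........AA................
233 ...........AAA..............
234 ...........AA...............
235 ..................A.........
236 ...........A.....AA.........
237 ............AA.AAA..........
238 ............................
239 ............................
240 ............................
241 ............................
242 ............................
243 .......................##...
244 .......................##...
245 .......................##...
```

Upright, as the model predicts. Lowering.

Emit:
send_rows:
  targets:
    - [0.028,0,0.04,0,0,0,0.7]
    - [0.056,-0.001,0.08,0,0,0,0.7]
    - [0.08,-0.001,0.112,0,0,0,0.7]
    - [0.1,-0.002,0.14,0,0,0,0.7]
    - [0.1105,-0.002,0.153,0,0,0,0.7]

```text
time_s: 24.83
tool_pos: [541.1, -76.1, 69.3]
eef_rot: [[0.771, -0.246, -0.588], [-0.196, -0.969, 0.148], [-0.606, 0.0, -0.795]]
wrist_force: [-1.4, 2.3, 20.0]
gripper_width: 23.3
gripper_force: 20.8
```

Emit:
send_rows:
  targets:
    - [0,0,0,0,0,0,0.7]
    - [0,0,0,0,0,0,0.7]
    - [0.0024,0,0.0032,0,0,0,0.7]
    - [0.0048,0,0.0064,0,0,0,0.7]
    - [0.0072,0,0.0096,0,0,0,0.7]

```text
time_s: 25.25
tool_pos: [542.3, -76.2, 69.3]
eef_rot: [[0.773, -0.245, -0.585], [-0.195, -0.97, 0.148], [-0.603, -0.0, -0.797]]
wrist_force: [0.7, 2.0, 11.2]
gripper_width: 23.1
gripper_force: 19.7
```

Emit:
send_rows:
  targets:
    - [0.0024,0,0.0032,0,0,0,0.7]
    - [0.0048,0,0.0064,0,0,0,0.7]
    - [0.0048,0,0.0064,0,0,0,0.7]
    - [0.0048,0,0.0064,0,0,0,0.7]
    - [0.0048,0,0.0064,0,0,0,0.7]

```text
time_s: 25.67
tool_pos: [542.3, -76.2, 69.3]
eef_rot: [[0.774, -0.244, -0.585], [-0.195, -0.97, 0.148], [-0.603, -0.0, -0.798]]
wrist_force: [0.1, 1.5, 16.6]
gripper_width: 23.2
gripper_force: 19.8
```

Emit:
send_rows:
  targets:
    - [-0.0024,0,-0.0032,0,0,0,0.7]
    - [-0.0036,0,-0.0048,0,0,0,0.7]
    - [-0.0036,0,-0.0048,0,0,0,0.7]
    - [-0.0036,0,-0.0048,0,0,0,0.7]
    - [-0.0036,0,-0.0048,0,0,0,0.7]

```text
time_s: 26.08
tool_pos: [542.4, -76.2, 69.4]
eef_rot: [[0.774, -0.245, -0.584], [-0.195, -0.97, 0.148], [-0.603, -0.001, -0.798]]
wrist_force: [-0.5, 1.0, 7.4]
gripper_width: 22.9
gripper_force: 19.2
```

Emit:
send_rows:
  targets:
    - [0,0,0,0,0,0,0.2]
    - [0,0,0,0,0,0,0]
    - [0,0,0,0,0,0,-0.2]
    - [0,0,0,0,0,0,-0.2]
    - [0,0,0,0,0,0,-0.2]

```text
time_s: 26.5
tool_pos: [542.3, -76.2, 67.6]
eef_rot: [[0.773, -0.246, -0.585], [-0.196, -0.969, 0.148], [-0.603, -0.0, -0.798]]
wrist_force: [0.2, -0.1, -0.1]
gripper_width: 49.6
gripper_force: 0.0
```

Emit:
send_rows:
  targets:
    - [-0.01,0,-0.013,0,0,0,-0.2]
    - [-0.04,0,-0.053,0,0,0,-0.2]
    - [-0.1,0,-0.133,0,0,0,-0.2]
    - [-0.18,0,-0.24,0,0,0,-0.2]
    - [-0.26,0,-0.346,0,0,0,-0.2]

```text
time_s: 26.92
tool_pos: [542.3, -76.4, 177.8]
eef_rot: [[0.773, -0.245, -0.586], [-0.196, -0.969, 0.148], [-0.604, 0.0, -0.797]]
wrist_force: [1.2, 0.6, 0.5]
gripper_width: 52.3
gripper_force: 0.0
```

Emit:
send_rows:
  targets:
    - [-0.07,0,-0.093,0,0,0,-0.2]
    - [-0.14,0,-0.187,0,0,0,-0.2]
    - [-0.21,0,-0.28,0,0,0,-0.2]
    - [-0.28,0,-0.373,0,0,0,-0.2]
    - [-0.28,0,-0.373,0,0,0,-0.2]

```text
time_s: 27.33
tool_pos: [544.4, -77.3, 299.9]
eef_rot: [[0.78, -0.245, -0.576], [-0.196, -0.97, 0.147], [-0.595, -0.001, -0.804]]
wrist_force: [-0.0, 0.5, 1.7]
gripper_width: 52.7
gripper_force: 0.0
```

Run:
```python
from h import *
g=cam("scene")
cv2.imwrite("pics/c7.png",cv2.resize(g["color"][200:300,265:340],None,fx=6,fy=6,interpolation=cv2.INTER_CUBIC))
print(blobs(g,dark,285,225,40,60,2))
print([proj(g,tray(0,y,95)).round(1).tolist() for y in(75,0,-75)], "tab mid",proj(g,tray(0,190,57)))
```

```text
[([288.25, 226.5], [3, 0, 2, 4, 4]), ([321.93, 228.57], [33, 0, 7, 10, 30]), ([296.43, 228.71], [11, 2, 2, 4, 7]), ([305.25, 243.75], [20, 18, 2, 3, 4]), ([312.0, 260.78], [26, 34, 3, 5, 9])]
[[296.5, 228.3], [304.3, 244.0], [312.6, 260.6]] tab mid [285.35330226 212.83899346]
```

View pics/c7.png

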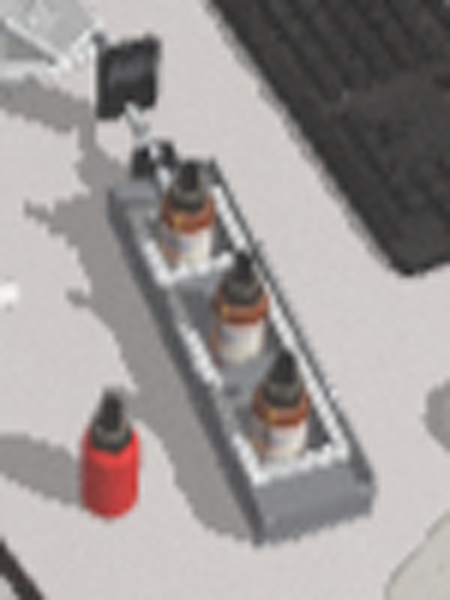

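The picture shows all three bottles upright in their pockets. Their bulbs are at scene (296.4,228.7), (305.2,243.8) and (312.0,260.8), within about a pixel of the expected positions. The shutter is still at its middle click and the gripper is clear, so I'm handing in.

```bash
python3 -c "
from cell import job_done
print(job_done())"
```

```text
the job is handed in; nothing more can be done
None
```

I handed the job in: in the last picture the shutter was at its middle click, bottle_a stood upright in the far pocket, bottle_b in the near-rod pocket, and bottle_c in place. The hand-in returned no verdict.

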